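# Hang the strap die on its keeper peg

## Task

We are done with the wide cutting die. Lift it out of the filing block and hang it by its eye on the free peg, on the left of the rack's post as the robot sees it: push it on past the gravity flap so that the flap drops shut behind the eye, then, before you let go, tug it back against the flap to make sure it holds. Leave it hanging free there, and do not disturb the other dies or anything else on the bench.

Things in the scene. Friction and masses are not known exactly. Their poses are not given: they have to be found in the camera images.
- die: the wide cutting die, to be hung: upright 12 mm plywood board like a coat hanger, 190 mm wide, 148 mm tall, about 0.22 kg. Origin: middle of its bottom edge; x along the board, y through its thickness, z up. Shoulders slope down 36 deg from beside the eye to wing tips at x = +-95, z = 62 mm. Starts upright, 18 mm deep in either slot of the block, its -x wing towards the robot
- die_eye (a point): centre of the wide die's eye, a 30 mm hole along the board's y in a round tab of 56 mm outer diameter; 120 mm above the die's origin. Below it a steel knife strip stands 9 mm off the board's +y face, at |x| < 31, z 27 to 81 mm
- die_grip (a point): a good grip on the wide die: mid-thickness of the -x (robot side) shoulder, 13 mm in from its sloping edge, at x = -54, z = 74.5 mm of the die. Fingers close along the die's y; square to the edge they lean 36 deg, pointing down and along the die's +x. The eye is 54 mm along x and 45.5 mm up from it
- rack: steel die rack, fixed: a 30 x 30 mm post with a peg on its left (free) and on its right (taken). Origin on the bench under the post; x away from the robot, y to its left, z up. A slatted shelf with stock (underside 340 mm up; 75 mm out in front and behind, 180 mm to each side) leaves no room for an upright gripper over a peg: reach in under its front edge, leaning 25 to 45 deg
- peg_tip (a point): tip of the free peg: round steel bar 12 mm thick, level, 230 mm up, pointing along the rack's +y from the post; tip 131 mm from the post's axis
- peg_root (a point): axis of the free peg at the post's face, 15 mm along rack y; a die slides on along the rack's -y
- keeper_pin (a point): hinge pin of the free peg's gravity flap, at the end of an arm 52 mm above the peg axis, 36 mm inwards from the peg tip. The steel flap (24 mm wide, 4 mm thick, 30 g) hangs from it to 10 mm above the peg axis. Arm underside is also 52 mm above the peg axis
- keeper (a joint): flap angle at the free peg: 0 = hanging shut on its stop (cannot swing outwards), positive = lifted inwards towards the post, up to 1.45 rad. The eye's rim pushes it up as the die slides on, almost without force; it drops shut by its weight once the board's outer face is 25 to 40 mm past the pin (more the higher the die is held), and then blocks the way back
- block: wooden filing block, fixed, 120 x 150 x 48 mm, origin under its middle; two slots along its x, 14.5 mm wide, floor 30 mm up, at y = +-45 mm
- die_narrow: narrow cutting die 80 mm wide, 120 mm tall, in the block's other slot; leave it. Origin: middle of its bottom edge
- die_hung: another narrow die, hanging on the rack's right peg behind its shut flap; leave it. Origin: middle of its bottom edge
- mallet: mallet lying right of the rack, 230 mm long, head 60 mm thick; origin under its middle
- glue_can: tin can on the bench, 84 mm across, 110 mm tall; origin under it
- rivet_tray: steel tray 100 x 120 x 45 mm behind the rack and block; origin under its middle
- jar: amber jar 68 mm across, 90 mm tall, left of the block; origin under it
- cone: blue thread cone 64 mm across, 110 mm tall, beyond the rack; origin under it
- awl: awl lying at the left, 150 mm long; origin under its middle
- rule: steel straightedge 300 x 20 x 4 mm lying near the robot at the left; origin under its middle
Mind the look-alikes: they are no part of the job. What is shaped like the die but turquoise is not meant.

How it is judged (in metres and radians):
On the way, in this order (a step that is already met when the one before it is completed fails the run):
1. the wide die is on the free peg with the flap dropped shut behind its eye (y of die_eye in the frame of rack between 0.01 and 0.087 m and z of die_eye in the frame of rack between 0.21 and 0.25 m and x of die_eye in the frame of rack between -0.016 and 0.016 m and value of joint keeper below 0.12 rad), for 0.15 s.
2. the die, still held, is tugged back against the shut flap and the flap holds it (contact force between die and keeper above 1.5 N and value of joint keeper below 0.12 rad and contact force between the fingers and die above 1 N and y of die_eye in the frame of rack below 0.09 m), for 0.1 s.
At the end, for the whole second after the job is handed in: The wide die hangs free and at rest by its eye on the left peg, between post and flap (eye centre 10 to 90 mm from the post axis along the peg, within 16 mm sideways, 0 to 20 mm below the peg axis), upright within 0.25 rad; the flap is shut (below 0.12 rad) (y of die_eye in the frame of rack between 0.01 and 0.09 m and z of die_eye in the frame of rack between 0.21 and 0.235 m and x of die_eye in the frame of rack between -0.016 and 0.016 m and angle between die's own z axis and vertical below 0.25 rad and value of joint keeper below 0.12 rad and linear speed of die below 0.05 m/s); the robot touches nothing.
It fails at once if the narrow die in the block is pushed about or knocked over (distance of die_narrow from where it was at the start of the episode above 0.025 m or angle between die_narrow's own z axis and vertical above 0.3 rad).
It fails at once if the die already hanging on the other peg is knocked about (distance of die_hung from where it was at the start of the episode above 0.03 m).
It fails at once if a bystander on the bench is shifted by more than 30 mm (distance of any of mallet, glue_can, rivet_tray, jar, cone, awl, rule from where it was at the start of the episode above 0.03 m).
It also fails if it takes over 72 s, if anything falls off the work surface, if the arm or the gripper's body presses on something with over 40 N, if the wrist force passes 120 N, or if a joint passes its speed limit or range.

## Robot

A 6-joint arm with a two-finger parallel gripper is mounted at the origin on the work surface. World frame = base frame: x ahead of the robot, y to its left, z up, the work surface at z = 0. Lengths are in m, angles in degrees, forces in N, time in s.
With the tool pointing down it reaches from about 0.4 to 0.825 m from the base axis. Payload 7 kg.
Tool frame: the origin (TCP) lies on the centre line of the jaws, within the pads' length; the fingertips stand 17 mm ahead of it and the grasp point (between the pads) lies 2 mm behind it; z points along the fingers, y is the direction in which the jaws open and shut (so a half turn about z gives the same grasp; the last joint's range is limited). The gripper opens to 88 mm and grips with 3 to 60 N. Pads are 19 mm wide; open, the fingers measure 130 mm over their backs; the gripper's body (78 mm by 193 mm) begins 47 mm behind the grasp point.
Start: joints at [-51.045, 20.546, 0.682, 0, -70.136, -16.507], TCP at [0.258, -0.624, 0.244] pointing down, gripper open.
Joint ranges: [-176.03, 176.03], [-82.01, 121.73], [-58.28, 71.71], [-173.87, 95.51], [-174.79, -0.11], [-173.66, 173.66]. Speed limits (degrees/s): [136.94, 136.94, 172.46, 180, 180, 180].

## Interface

Orientations are given as [roll, pitch, yaw] about the fixed x, y, z axes, in that order (R = Rz(yaw) Ry(pitch) Rx(roll)).
In Python, from plant import telemetry, vision, close_job, recognise, silhouettes, place_of gives the robot as it stands.
- The arm moves only by the shell command python3 -m handwheel 'ROWS'. ROWS is JSON, a list that holds one entry, the list of rows, each a list of 5 numbers: the shift along the tool's x, y, z in m, then the turn about the tool's z in rad, then the closure, from 0 (fully open) to 1 (shut). In form: [[[tx, ty, tz, yaw, gripper], ...]]. A call has 1 to 20 rows; each row shifts and turns the commanded pose from where the row before left it, along the tool's axes as they then stand; what a row does not reach is not made up. A row lasts 1/12 s, in which the tool goes at most 41.7 mm and 7.16 degrees, less where a joint would pass 70% of its speed; a pose out of reach is approached as far as the arm can. A call with a gripper value outside its range is refused whole. The fingers move at their own pace and stop on an object; the grip force is fixed at half the most. Time passes only in rows, so rows that do not move let the fingers close. It gives the time, the measured TCP pose, the force and the opening at its end, in the units of the state.
- telemetry.get_obs(): the state, without advancing time (a new reading comes with each control period).
- vision.snapshot(name): name is "side" or "top" or "wrist"; returns a dict with "color" (384x512x3 uint8, red, green, blue), "mtx" (3x3 intrinsics, pixels), "cam_to_world" (4x4, takes a point from camera to world coordinates); the wrist camera has in their place "tool_from_camera" (4x4, takes a point from camera to tool coordinates, whose origin is the TCP and whose axes are the flange's). Camera axes: x right, y down, z forward; pixel columns grow to the right and rows downward; lengths in m; the calibration is good to about 2 mm. A picture is of the moment at which its call begins: read the wrist's pose just before it. There is no depth.
- close_job(): hands the job in, once; it reports no verdict.
Trained networks look in a picture, given as the dict that the camera call returned (one of the last four; its "shot" number tells which), for a name from the list of things; names that differ only in an ending like _2 or _b are one class to them, and where a whole thing is asked for, a point or a joint stands for the part that bears it (a point fixed in the world has none). Each returns a list of dicts, best first, with "conf" (0 to 1); they miss things now and then, are a little off and sometimes report something else, mostly with a low value. They report only what shows in the picture. A call takes as long as a camera call. They do not tell look-alikes from the thing itself.
- recognise(name, picture): "xy" ([column, row] in pixels, amid what is visible of it).
- silhouettes(name, picture): "region" (384x512 bool, what is visible of it) and "xy" ([column, row] in pixels, amid what is visible of it).
- place_of(name, picture): "xy" ([column, row] in pixels: a listed point, or the origin of a listed thing).
The state is a dict: "clock": time; "joint_pos": joint angles; "qvel": joint speeds; "tau": joint torques, N m; "tool_pos": TCP position; "orientation": TCP orientation; "force": force on the tool from outside, world axes, zero at the start; "moment": the same for the moment, N m; "opening": finger opening in m.
Only numpy, scipy, OpenCV 4.12 (cv2) and the standard library are available. Lean on these libraries where they do the work, as an engineer would, in place of code of your own. Each camera call takes 0.05 s, during which the arm holds its last target.

## Working session

There is one attempt and no reset: what is moved stays moved. The work goes in short steps, Python scripts to look and compute and a shell command to move; the robot and the scene stay as the last step left them, time stands still between calls to the robot, and variables do not carry over. Pictures are saved under pics/ and viewed, and the job is handed in when it is done.

```bash
mkdir -p pics; ls; python3 - <<'E'
from plant import telemetry, vision
import cv2
o=telemetry.get_obs();print(o)
for n in ("side","top","wrist"):
    s=vision.snapshot(n);cv2.imwrite(f"pics/{n}0.png",cv2.cvtColor(s["color"],cv2.COLOR_RGB2BGR))
    print(n,s["mtx"],s.get("cam_to_world",s.get("tool_from_camera")))
E
```

```text
pics
{'clock': 0.0, 'joint_pos': array([-5.10431996e+01,  2.05889813e+01,  6.34297818e-01, -2.13169662e-02,
       -7.01358332e+01, -1.65087495e+01]), 'qvel': array([ 0.03888937, -0.00057699, -0.0746519 ,  0.0098116 , -0.08326136,
       -0.00754221]), 'tau': array([-1.32376204e-03, -5.82716453e+01,  2.93060696e+01,  6.99703708e+00,
        6.89007895e-03, -1.94962754e-04]), 'tool_pos': array([ 0.25757306, -0.62342343,  0.24265058]), 'orientation': array([ 1.79907520e+02, -6.51058745e-03, -1.57559203e+02]), 'force': array([ 0.01533176, -0.00816665,  0.18096187]), 'moment': array([ 0.00868942,  0.04470336, -0.00496654]), 'opening': 0.08787819367267312}
side [[348.50572249   0.         265.89753577]
 [  0.         348.50572249 193.40434306]
 [  0.           0.           1.        ]] [[-0.99757833 -0.04913033  0.04923102  0.45416873]
 [-0.06830958  0.55889204 -0.8264221   1.11055424]
 [ 0.01308757 -0.82778372 -0.56089466  0.88066572]
 [ 0.          0.          0.          1.        ]]
top [[370.7617631    0.         252.40046714]
 [  0.         370.7617631  188.71306644]
 [  0.           0.           1.        ]] [[ 0.01348982 -0.99453567  0.10352214  0.37212622]
 [-0.99988881 -0.01275904  0.00771816  0.08129563]
 [-0.00635514 -0.10361475 -0.9945972   1.50016185]
 [ 0.          0.          0.          1.        ]]
wrist [[264.63877521   0.         255.32876453]
 [  0.         264.63877521 193.57383937]
 [  0.           0.           1.        ]] [[ 3.90860498e-04 -9.67334744e-01 -2.53502152e-01  6.65394864e-02]
 [ 9.99999700e-01  2.08389069e-04  7.46653994e-04  4.45040218e-04]
 [-6.69437272e-04 -2.53502368e-01  9.67334534e-01 -1.40430843e-01]
 [ 0.00000000e+00  0.00000000e+00  0.00000000e+00  1.00000000e+00]]
```

View pics/side0.png

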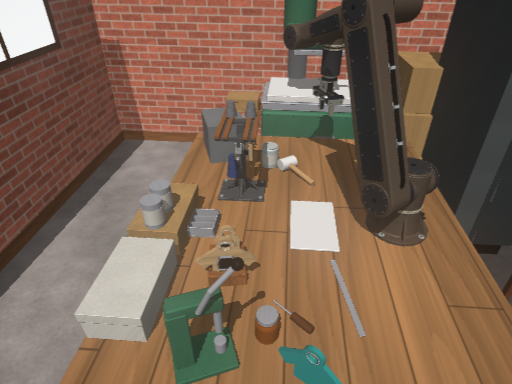

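View pics/top0.png

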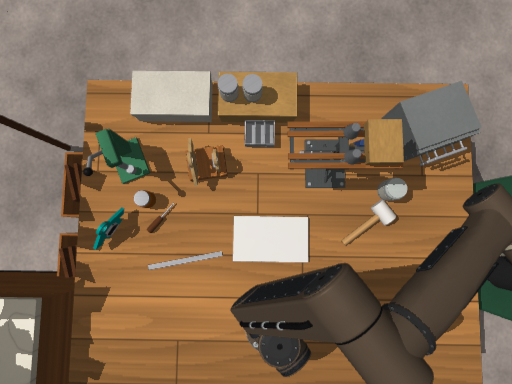

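View pics/wrist0.png

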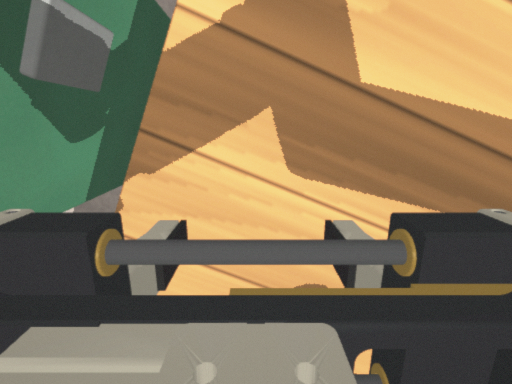

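Side view: the block with the dies is around (228,255), the rack's post at (240,150) and a turquoise look-alike at (312,362). In the top view the block is at (208,162), the rack at (325,150) and the turquoise one at (108,229).

```bash
cat > h.py <<'E'
import numpy as np, cv2
from plant import telemetry, vision, recognise, silhouettes, place_of
def snap(n,save=None,crop=None,scale=1):
    s=vision.snapshot(n)
    if save:
        im=cv2.cvtColor(s["color"],cv2.COLOR_RGB2BGR)
        if crop: a,b,c,d=crop; im=im[b:d,a:c]
        im=cv2.resize(im,None,fx=scale,fy=scale,interpolation=cv2.INTER_CUBIC)
        cv2.imwrite("pics/"+save,im)
    return s
def ray(s,xy):
    T=s["cam_to_world"];d=np.linalg.inv(s["mtx"])@np.array([xy[0],xy[1],1.])
    d=T[:3,:3]@d;return T[:3,3],d/np.linalg.norm(d)
def tri(rays):
    A=np.zeros((3,3));b=np.zeros(3)
    for o,d in rays:
        P=np.eye(3)-np.outer(d,d);A+=P;b+=P@o
    p=np.linalg.solve(A,b)
    return p,[np.linalg.norm((np.eye(3)-np.outer(d,d))@(p-o)) for o,d in rays]
def onz(s,xy,z):
    o,d=ray(s,xy);return o+d*(z-o[2])/d[2]
def proj(s,p,T=None):
    T=s["cam_to_world"] if T is None else T
    q=np.linalg.inv(T)@np.append(p,1);q=s["mtx"]@q[:3];return q[:2]/q[2]
E
python3 - <<'E'
from h import *
S=snap("side");T=snap("top")
for n in "die die_eye die_grip rack peg_tip peg_root keeper_pin block die_narrow die_hung jar rivet_tray mallet".split():
    a=place_of(n,S);b=place_of(n,T)
    f=lambda L:[(np.round(x["xy"],1).tolist(),round(x["conf"],2)) for x in L[:3]]
    print(n,f(a),f(b))
    for x in a[:2]:
        for y in b[:2]:
            if x["conf"]>.3 and y["conf"]>.3:
                p,e=tri([ray(S,x["xy"]),ray(T,y["xy"])]);print("   ",p.round(4),np.round(e,4))
im=cv2.cvtColor(S["color"],cv2.COLOR_RGB2BGR)
cv2.imwrite("pics/s_die.png",cv2.resize(im[215:295,180:290],None,fx=6,fy=6,interpolation=2))
cv2.imwrite("pics/s_rack.png",cv2.resize(im[85:210,190:300],None,fx=4.5,fy=4.5,interpolation=2))
im=cv2.cvtColor(T["color"],cv2.COLOR_RGB2BGR)
cv2.imwrite("pics/t_die.png",cv2.resize(im[120:200,150:390],None,fx=3.3,fy=3.3,interpolation=2))
E
```

```text
die [([227.0, 271.2], 0.77)] [([114.3, 227.7], 0.56), ([204.6, 163.2], 0.52), ([194.0, 161.1], 0.51)]
    [0.4676 0.5549 0.2945] [0.1042 0.1042]
    [ 0.6311  0.2906 -0.002 ] [0.0002 0.0002]
die_eye [([225.2, 247.1], 0.89), ([314.3, 354.7], 0.84), ([227.3, 251.9], 0.74)] [([185.8, 157.7], 0.76), ([102.9, 227.9], 0.66), ([327.0, 152.9], 0.52)]
    [0.6224 0.3388 0.1538] [0.0016 0.0016]
    [0.4668 0.5608 0.3722] [0.1041 0.1041]
    [ 0.5012  0.4438 -0.0867] [0.1768 0.1768]
    [0.3631 0.6447 0.1202] [0.0006 0.0006]
die_grip [([291.9, 355.3], 0.72), ([235.6, 254.8], 0.57)] [([191.7, 178.4], 0.88), ([118.7, 214.2], 0.58)]
    [ 0.497   0.4044 -0.238 ] [0.1033 0.1033]
    [0.4141 0.6119 0.0573] [0.0018 0.0018]
    [0.5732 0.324  0.1077] [0.0197 0.0197]
    [0.4819 0.5279 0.3121] [0.0742 0.0742]
rack [([237.9, 172.6], 0.74), ([242.0, 149.3], 0.73), ([243.4, 185.4], 0.59)] [([323.6, 162.8], 0.9)]
    [ 0.6369 -0.177   0.106 ] [0.0168 0.0168]
    [ 0.6138 -0.1538  0.231 ] [0.016 0.016]
peg_tip [([236.3, 162.5], 0.64)] [([301.0, 153.1], 0.86), ([385.3, 190.1], 0.41)]
    [ 0.6389 -0.0782  0.
[... 446 characters left out ...]
[228.0, 266.6], 0.58), ([246.0, 189.0], 0.37)] [([205.2, 161.0], 0.91)]
    [0.6323 0.2857 0.016 ] [0.0049 0.0049]
    [0.5752 0.2454 0.3075] [0.0098 0.0098]
die_narrow [] [([322.2, 164.6], 0.73), ([215.7, 162.0], 0.66)]
die_hung [([245.5, 162.1], 0.64), ([228.7, 265.2], 0.4)] []
jar [([268.3, 333.0], 0.63), ([243.9, 157.6], 0.21)] [([147.2, 200.5], 0.85)]
    [0.4754 0.5183 0.0042] [0.001 0.001]
rivet_tray [([202.7, 226.8], 0.57)] [([261.1, 135.3], 0.71), ([215.0, 160.5], 0.68), ([188.9, 159.5], 0.65)]
    [ 0.7591  0.0604 -0.0078] [0.0064 0.0064]
    [0.6648 0.2394 0.1407] [0.0471 0.0471]
mallet [([295.4, 173.3], 0.61)] [([365.8, 219.8], 0.64)]
    [ 0.4036 -0.3623  0.0086] [0.0046 0.0046]
```

View pics/s_die.png

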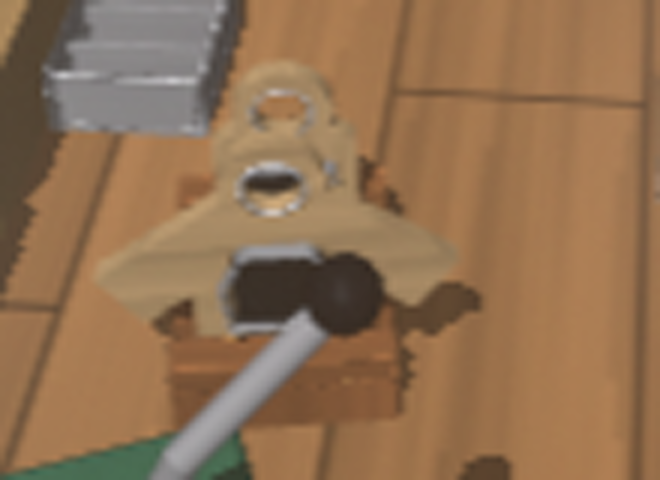

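View pics/s_rack.png

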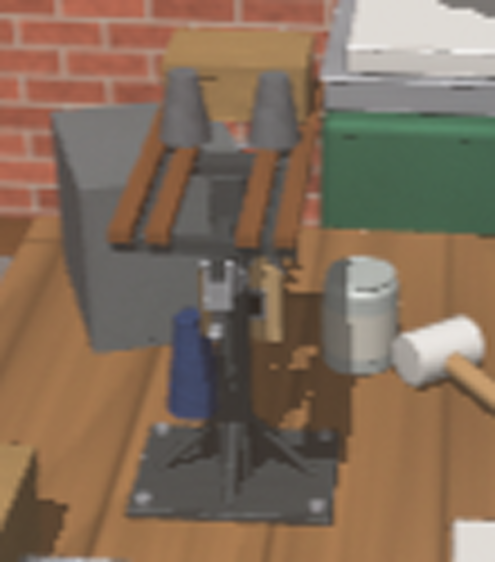

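View pics/t_die.png

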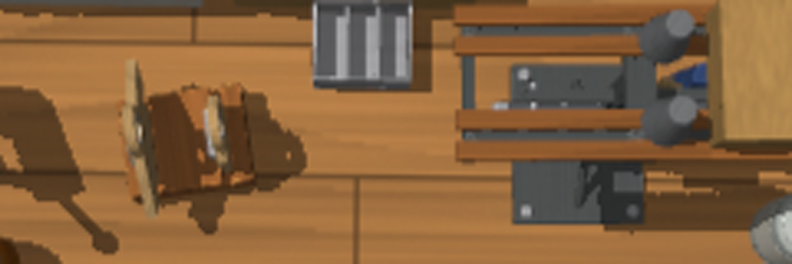

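Candidates for the die:
- Tan wide die in the block's left slot, side (227,250), top (192,160). This one matches the description.
- Turquoise lookalike, side (312,362), top (108,229). Not meant.
- Narrow die in the right slot, top (215,162).
- Hung narrow die, side (248,155).

The crop shows the tan wide die with its eye at about side (225,247) and its knife strip facing +y. The rows have no tilt axis, so I'll check how the arm behaves at the edge of its reach.

```bash
cat >> h.py <<'E'
from scipy.spatial.transform import Rotation as Ro
def pose():
    o=telemetry.get_obs();return o["tool_pos"],Ro.from_euler("xyz",o["orientation"],degrees=True).as_matrix(),o
def to(p,n=None):
    t,R,o=pose();d=R.T@(np.array(p)-t)
    import math
    k=max(1,math.ceil(np.linalg.norm(d)/.040)) if n is None else n
    print("total",d.round(4),"rows",k,"each",(d/k).round(4));return d
E
python3 -m handwheel '[[[0,0,-0.04,0,0],[0,0,-0.04,0,0],[0,0,-0.04,0,0],[0,0,-0.04,0,0],[0,0,-0.04,0,0]]]'
python3 -c "
from h import *
to([.42,-.3,.44]);o=telemetry.get_obs();print(o['joint_pos'])"
```

```text
clock: 1.97
tool_pos: [0.2574, -0.6234, 0.4459]
orientation: [-180.0, 0.0, -157.6]
force: [1.3, -1.4, 0.2]
opening: 0.0881
total [-0.2738  0.2368  0.0058] rows 10 each [-0.0274  0.0237  0.0006]
[-5.10432716e+01  1.78264838e+01  2.22106592e+01  4.45916675e-03
 -9.43491620e+01 -1.65075173e+01]
```

```bash
python3 -m handwheel '[[[-0.0274,0.0237,0,0,0],[-0.0274,0.0237,0,0,0],[-0.0274,0.0237,0,0,0],[-0.0274,0.0237,0,0,0],[-0.0274,0.0237,0,0,0],[-0.0274,0.0237,0,0,0],[-0.0274,0.0237,0,0,0],[-0.0274,0.0237,0,0,0],[-0.0274,0.0237,0,0,0],[-0.0274,0.0237,0,0,0],[0,0,0,0.098,0],[0,0,0,0.098,0],[0,0,0,0.098,0],[0,0,0,0.098,0]]]'
python3 -c "
from h import *
to([.5,.12,.44]);o=telemetry.get_obs();print(o['joint_pos'])"
```

```text
clock: 3.13
tool_pos: [0.4206, -0.2997, 0.4438]
orientation: [-180.0, 0.0, 179.8]
force: [1.0, 0.2, -0.4]
opening: 0.088
total [-0.0777  0.42    0.0038] rows 11 each [-0.0071  0.0382  0.0003]
[-1.36662040e+01  1.50433106e+00  2.07623112e+00  6.44229060e-06
 -9.05472447e+01 -7.65606436e+01]
```

```bash
python3 -m handwheel '[[[-0.007,0.038,0,0,0],[-0.007,0.038,0,0,0],[-0.007,0.038,0,0,0],[-0.007,0.038,0,0,0],[-0.007,0.038,0,0,0],[-0.007,0.038,0,0,0],[-0.007,0.038,0,0,0],[-0.007,0.038,0,0,0],[-0.007,0.038,0,0,0],[-0.007,0.038,0,0,0],[-0.007,0.038,0,0,0]]]'
python3 -c "
from h import *
o=telemetry.get_obs();print(o['joint_pos'])
S=snap('side','s1.png');snap('wrist','w1.png')
for n in ['die','die_eye','die_grip','die_narrow','block']:
  print(n,[(np.round(x['xy'],1),round(x['conf'],2)) for x in place_of(n,S)])"
```

```text
clock: 4.05
tool_pos: [0.4973, 0.1197, 0.4441]
orientation: [180.0, 0.1, -180.0]
force: [0.7, -0.9, -0.5]
opening: 0.0876
[ 3.55651048e+01  9.69148349e-01  1.55910311e+00  2.57795150e-03
 -9.05283796e+01 -1.25555635e+02]
die [(array([228.5, 269.5]), 0.98)]
die_eye [(array([223.4, 244.3]), 0.88), (array([312.9, 355. ]), 0.56), (array([224.8, 269.4]), 0.38)]
die_grip [(array([240.1, 251.8]), 0.76), (array([291.9, 355.5]), 0.63)]
die_narrow [(array([231.4, 254.9]), 0.59)]
block [(array([225.8, 266.2]), 0.61), (array([240.3, 254.2]), 0.16)]
```

View pics/s1.png

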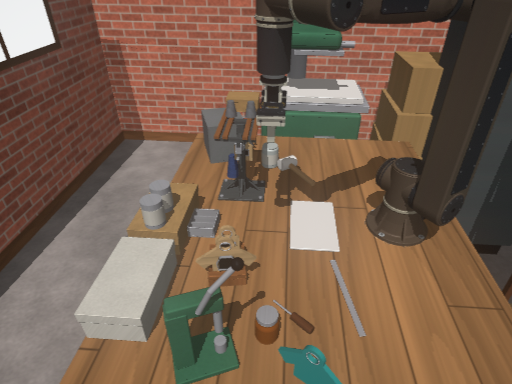

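View pics/w1.png

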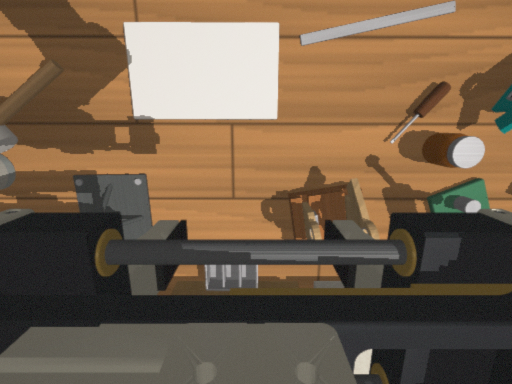

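The side view is unchanged around the die, with its eye at (223,244). The wrist view shows the block at (330,210), the wide die's edge at (360,205) and the rack foot at (115,200). The arm plane follows j1 (the arm has a lateral offset), so I'll test the upper reach limit.

```bash
python3 -m handwheel '[[[0,0,-0.04,0,0],[0,0,-0.04,0,0],[0,0,-0.04,0,0],[0,0,-0.04,0,0],[0,0,-0.04,0,0],[0,0,-0.04,0,0],[0,0,-0.04,0,0],[0,0,-0.04,0,0]]]'
python3 -c "
from h import *
o=telemetry.get_obs();print(o['joint_pos'])"
```

```text
clock: 5.07
tool_pos: [0.4964, 0.1153, 0.757]
orientation: [179.9, 0.3, 179.8]
force: [1.8, 0.5, 2.3]
opening: 0.0874
[ 3.52213380e+01  1.46441981e+01  6.12826006e+01  5.75132388e-02
 -1.36358334e+02 -1.25347275e+02]
```

```bash
python3 -m handwheel '[[[0,0,-0.04,0,0],[0,0,-0.04,0,0],[0,0,-0.04,0,0],[0,0,-0.04,0,0]]]'
python3 -c "
from h import *
o=telemetry.get_obs();print(o['joint_pos'])"
```

```text
clock: 5.4
tool_pos: [0.4498, 0.1067, 0.815]
orientation: [-179.8, 3.5, 179.9]
force: [-0.0, -0.8, 0.6]
opening: 0.0875
[  39.8362075    14.90298592   71.66889046    4.03494943 -144.12518114
 -126.66507947]
```

It tilts outward at the limit (3.5° towards +x), which is the direction I need. Keep going.

```bash
python3 -m handwheel '[[[0,0,-0.04,0,0],[0,0,-0.04,0,0],[0,0,-0.04,0,0],[0,0,-0.04,0,0]]]'
python3 -c "
from h import *
t,R,o=pose();print(o['joint_pos'],R[:,2],R[:,1])"
```

```text
clock: 5.73
tool_pos: [0.3875, 0.0942, 0.8572]
orientation: [-179.8, 7.7, 179.9]
force: [-1.1, -0.1, -0.0]
opening: 0.0877
[  48.14514084   10.23037861   71.67514727   10.62556905 -145.9864307
 -129.18858226] [ 0.13467502 -0.00424846 -0.99088071] [ 0.00273188  0.9999886  -0.00391621]
```

```bash
python3 -m handwheel '[[[-0.03,0,-0.02,0,0],[-0.03,0,-0.02,0,0],[-0.03,0,-0.02,0,0],[-0.03,0,-0.02,0,0]]]'
python3 -c "
from h import *
t,R,o=pose();print(o['joint_pos'],R[:,2],R[:,1])"
python3 -m handwheel '[[[-0.04,0,0,0,0],[-0.04,0,0,0,0],[-0.04,0,0,0,0],[-0.04,0,0,0,0]]]'
python3 -c "
from h import *
t,R,o=pose();print(o['joint_pos'],R[:,2],R[:,1])"
```

```text
clock: 6.07
tool_pos: [0.4533, 0.0869, 0.8482]
orientation: [-179.4, 11.6, 180.0]
force: [-0.5, -0.1, -0.0]
opening: 0.0874
[  41.98492624   13.16146671   71.6302659    12.69225849 -139.4682203
 -121.750635  ] [ 0.20174161 -0.01053878 -0.97938208] [ 0.00237332  0.99994443 -0.01027116]
clock: 6.4
tool_pos: [0.5745, 0.0815, 0.8079]
orientation: [-179.1, 14.9, -180.0]
force: [0.1, 0.5, -0.0]
opening: 0.0874
[  32.83442821   19.30421505   71.63481548   11.42165153 -129.6681305
 -114.65969228] [ 0.2566993  -0.01576579 -0.96636272] [ 0.00382407  0.99987569 -0.01529673]
```

```bash
python3 -m handwheel '[[[0,0,-0.04,0,0],[0,0,-0.04,0,0],[0,0,-0.04,0,0],[0,0,-0.04,0,0],[0,0,-0.04,0,0],[0,0,-0.04,0,0]]]'
python3 -c "
from h import *
t,R,o=pose();print(o['joint_pos'],R[:,2],R[:,1])"
python3 -m handwheel '[[[-0.04,0,0,0,0],[-0.04,0,0,0,0],[-0.04,0,0,0,0],[-0.04,0,0,0,0],[-0.04,0,0,0,0]]]'
python3 -c "
from h import *
t,R,o=pose();print(o['joint_pos'],R[:,2],R[:,1])"
```

```text
clock: 6.9
tool_pos: [0.4419, 0.0758, 0.8954]
orientation: [-178.7, 21.1, -180.0]
force: [0.3, 0.2, -0.1]
opening: 0.0876
[  48.02921363   10.77584317   71.68137865   23.51930166 -134.9171708
 -119.18560078] [ 0.359923   -0.02240976 -0.93271284] [ 0.00735455  0.99974858 -0.02118235]
clock: 7.32
tool_pos: [0.5839, 0.0717, 0.8649]
orientation: [-178.1, 26.2, -179.7]
force: [0.0, 0.8, 0.4]
opening: 0.0875
[  35.69539201   17.05213992   71.63130631   19.44443181 -122.24835635
 -112.11354791] [ 0.44092035 -0.02989068 -0.89704838] [ 0.00861048  0.99954019 -0.02907357]
```

```bash
python3 -m handwheel '[[[0,0.01,-0.04,0,0],[0,0.01,-0.04,0,0],[0,0.01,-0.04,0,0],[0,0.01,-0.04,0,0],[0,0.01,-0.04,0,0],[0,0.01,-0.04,0,0]]]'
python3 - <<'E'
from h import *
t,R,o=pose();print(o['joint_pos'],R[:,2],R[:,1])
T=snap("top")
im=cv2.cvtColor(T["color"],cv2.COLOR_RGB2BGR)
cv2.imwrite("pics/t2.png",cv2.resize(im[130:195,175:245],None,fx=8,fy=8,interpolation=2))
a=onz(T,(190,138.8),.092);b=onz(T,(195.5,184),.092);print(a,b,np.degrees(np.arctan2(*(a-b)[[1,0]])),np.linalg.norm(a-b))
E
```

```text
clock: 7.82
tool_pos: [0.4254, 0.1262, 0.9494]
orientation: [-178.1, 32.1, -179.6]
force: [-0.4, 1.5, 0.5]
opening: 0.0876
[  63.48286369   10.51061284   71.67472585   39.43270901 -129.7969059
 -122.21367867] [ 0.53094105 -0.02895471 -0.84691394] [ 0.01063817  0.99956507 -0.02750442]
[0.71014294 0.33677203 0.092     ] [0.53403532 0.31023949 0.092     ] 8.567799092912468 0.1780951109693081
```

View pics/t2.png

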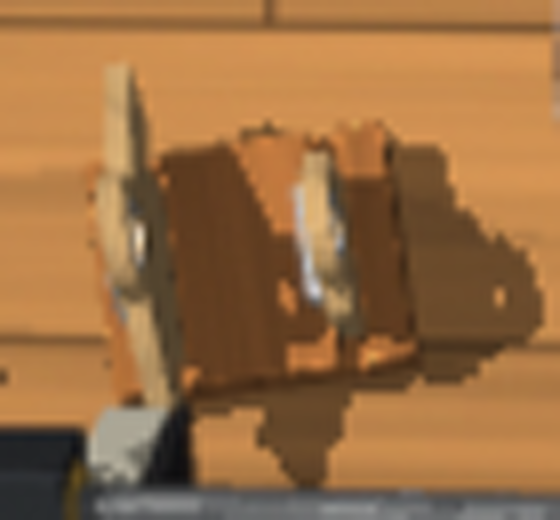

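```bash
python3 -m handwheel '[[[0,0.04,0,0,0],[0,0.04,0,0,0],[0,0.04,0,0,0],[0,0.04,0,0,0]]]'
python3 - <<'E'
from h import *
t,R,o=pose();print(o['joint_pos'],R[:,2],R[:,1])
E
```

```text
clock: 8.2
tool_pos: [0.4228, 0.2833, 0.9232]
orientation: [-178.3, 32.9, -179.5]
force: [0.7, 1.6, 1.1]
opening: 0.0876
[  74.78376075   17.1339126    71.63599195   42.28336642 -127.87556617
 -133.27212471] [ 0.54366803 -0.02462067 -0.83893915] [ 0.00709213  0.99966872 -0.02474166]
```

```bash
python3 -m handwheel '[[[0,0.03,-0.025,0,0],[0,0.03,-0.025,0,0],[0,0.03,-0.025,0,0],[0,0.03,-0.025,0,0]]]'
python3 - <<'E'
from h import *
t,R,o=pose();print(o['joint_pos'],R[:,2],R[:,1])
E
```

```text
clock: 8.53
tool_pos: [0.3522, 0.378, 0.9257]
orientation: [-179.5, 36.4, -179.4]
force: [0.3, -1.0, 0.4]
opening: 0.0874
[  88.15559613   20.19674904   71.66151918   49.07267145 -128.26048213
 -141.80611433] [ 0.59348006 -0.00251786 -0.80484475] [-0.00518226  0.99996242 -0.00694958]
```

```bash
python3 -m handwheel '[[[0.01,0.04,0,0,0],[0.01,0.04,0,0,0],[0.01,0.04,0,0,0],[0.01,0.04,0,0,0],[0.01,0.04,0,0,0]]]'
python3 - <<'E'
from h import *
t,R,o=pose();print(o['joint_pos'],R[:,2],R[:,1])
E
```

```text
clock: 8.95
tool_pos: [0.3062, 0.5581, 0.8553]
orientation: [179.4, 38.1, -179.4]
force: [-0.4, 0.1, 0.8]
opening: 0.0877
[  94.74717838   29.40200559   71.64269479   47.70949569 -123.68883051
 -153.40697052] [ 0.61623619  0.01679195 -0.78738237] [-0.0171089   0.99982217  0.00793242]
```

```bash
python3 -m handwheel '[[[-0.015,0.035,-0.015,0,0],[-0.015,0.035,-0.015,0,0],[-0.015,0.035,-0.015,0,0],[-0.015,0.035,-0.015,0,0]]]'
python3 - <<'E'
from h import *
t,R,o=pose();print(o['joint_pos'],R[:,2],R[:,1])
E
```

```text
clock: 9.28
tool_pos: [0.3016, 0.6323, 0.8452]
orientation: [175.6, 42.5, -179.6]
force: [0.1, 0.1, 0.1]
opening: 0.088
[  96.278799     32.67771747   71.65031379   49.70024253 -117.20006198
 -155.66355385] [ 0.67355843  0.08058843 -0.73472753] [-0.05825714  0.99673422  0.05591959]
```

Tilt is achieved: the tool now leans 42.7° with azimuth 6.8°, and I estimate the die's yaw at about 8.5°. Moving back down towards the block.

```bash
python3 -c "
from h import *
t,R,o=pose();print(R)
to([.42,.30,.45]);dy=np.array([-np.sin(np.radians(8.5)),np.cos(np.radians(8.5)),0]);v=R.T@dy;print(v,np.arctan2(-v[0],v[1]))"
```

```text
[[-0.73683455 -0.05825714  0.67355843]
 [-0.00513801  0.99673422  0.08058843]
 [-0.67605359  0.05591959 -0.73472753]]
total [ 0.1817 -0.3602  0.3433] rows 14 each [ 0.013  -0.0257  0.0245]
[ 0.1038295   0.99439691 -0.01985504] -0.10403755479236748
```

```bash
python3 -m handwheel '[[[0.013,-0.0257,0.0245,0,0],[0.013,-0.0257,0.0245,0,0],[0.013,-0.0257,0.0245,0,0],[0.013,-0.0257,0.0245,0,0],[0.013,-0.0257,0.0245,0,0],[0.013,-0.0257,0.0245,0,0],[0.013,-0.0257,0.0245,0,0],[0.013,-0.0257,0.0245,0,0],[0.013,-0.0257,0.0245,0,0],[0.013,-0.0257,0.0245,0,0],[0.013,-0.0257,0.0245,0,0],[0.013,-0.0257,0.0245,0,0],[0.013,-0.0257,0.0245,0,0],[0.013,-0.0257,0.0245,0,0],[0,0,0,-0.052,0],[0,0,0,-0.052,0]]]'
python3 -c "
from h import *
t,R,o=pose();print(o['joint_pos'],R)
W=snap('wrist','w3.png');T=snap('top','t3.png');S=snap('side','s3.png',(180,215,300,300),6)"
```

```text
clock: 10.62
tool_pos: [0.4461, 0.3365, 0.547]
orientation: [-175.9, 40.1, -166.6]
force: [0.3, 0.2, 0.3]
opening: 0.0878
[  77.96098073  -12.73257787  -23.43957457   40.71152313  -69.61011498
 -167.50973131] [[-0.74415708 -0.18523696  0.641808  ]
 [-0.17679015  0.98113785  0.07819059]
 [-0.64418591 -0.05527925 -0.76286875]]
```

View pics/w3.png

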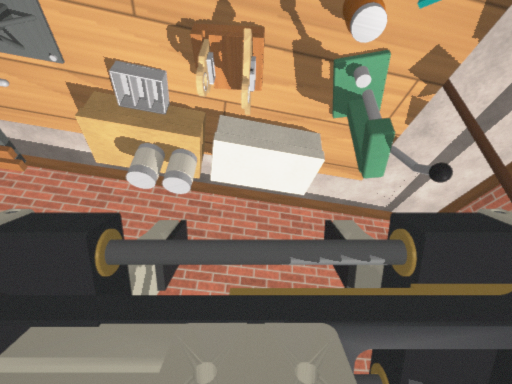

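View pics/t3.png

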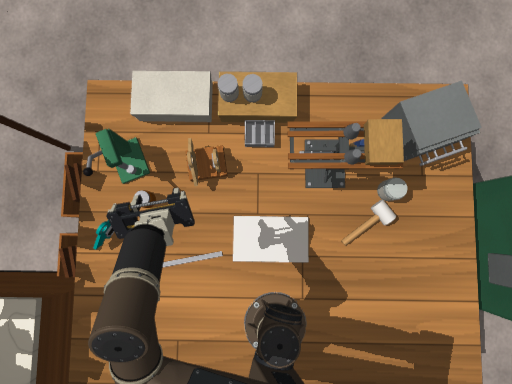

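View pics/s3.png

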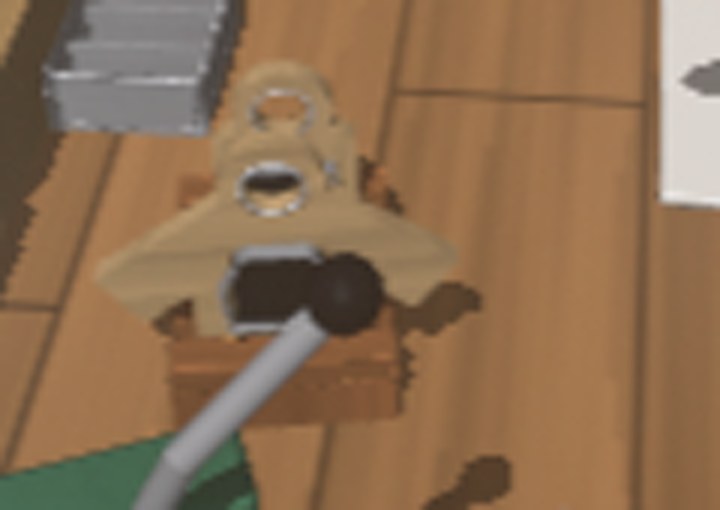

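```bash
python3 - <<'E'
from h import *
S=snap("side");T=snap("top")
im=cv2.cvtColor(T["color"],cv2.COLOR_RGB2BGR)
cv2.imwrite("pics/t4.png",cv2.resize(im[130:195,175:245],None,fx=8,fy=8,interpolation=2))
print("eye side z.15",onz(S,(225,246.5),.15),"tipfar",onz(S,(195.8,260.),.092),"tipnear",onz(S,(256.7,258.),.092))
print("eye top",onz(T,(190,159.4),.17), "far",onz(T,(189.7,138.3),.092))
for c in (S,T):
  for x in silhouettes("die",c)[:3]:
    r=x["region"];ys,xs=np.where(r);print(x["conf"],x["xy"],r.sum(),xs.min(),xs.max(),ys.min(),ys.max())
# project guess
th=np.radians(8.5);ex=np.array([np.cos(th),np.sin(th),0])
o=np.array([.622,.3235,.03])
for q in [(-95,62),(95,62),(0,120),(0,148)]:
  p=o+ex*q[0]/1e3+np.array([0,0,q[1]/1e3]);print(q,proj(S,p),proj(T,p))
E
```

```text
eye side z.15 [0.62269663 0.33244123 0.15      ] tipfar [0.71697412 0.3391798  0.092     ] tipnear [0.52750119 0.31487176 0.092     ]
eye top [0.61495866 0.32025387 0.17      ] far [0.71210554 0.33799776 0.092     ]
0.76 [220.5, 256.6] 979 195 255 238 270
0.73 [306.7, 363.7] 1504 278 341 344 383
0.51 [295.9, 320.2] 335 274 313 301 333
0.81 [101.8, 233.8] 303 94 113 221 248
0.74 [191.8, 158.1] 309 187 197 138 185
(-95, 62) [256.68351766 256.77760256] [195.65796578 185.5581356 ]
(95, 62) [196.24251739 259.64498831] [189.84813366 137.32796124]
(0, 120) [225.70737188 244.51583786] [190.12202673 158.49658341]
(0, 148) [225.22915473 237.60590351] [188.78123909 157.06881083]
```

View pics/t4.png

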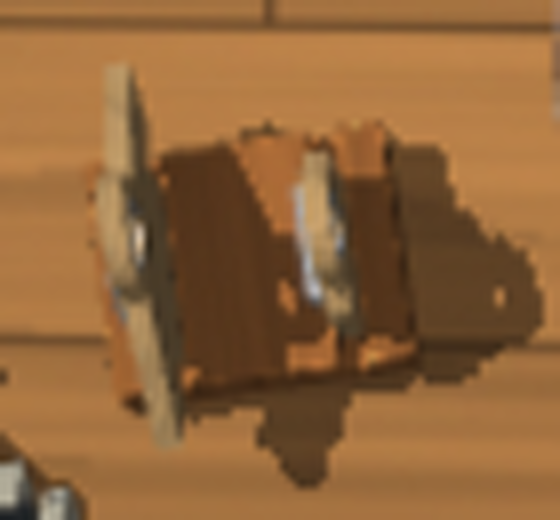

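```bash
cat >> h.py <<'E'
def yawfix(deg):
    t,R,o=pose();a=np.radians(deg);v=R.T@np.array([-np.sin(a),np.cos(a),0]);print("yaw",np.arctan2(-v[0],v[1]),"resid",v[2]);
E
python3 -c "
from h import *
to([.50,.31,.38],8);yawfix(8)"
```

```text
total [ 0.0724 -0.031   0.1598] rows 8 each [ 0.0091 -0.0039  0.02  ]
yaw 0.07125579390866381 resid -0.012006898424436929
```

```bash
python3 -m handwheel '[[[0.009,-0.004,0.02,0,0],[0.009,-0.004,0.02,0,0],[0.009,-0.004,0.02,0,0],[0.009,-0.004,0.02,0,0],[0.009,-0.004,0.02,0.02,0],[0.009,-0.004,0.02,0.02,0],[0.009,-0.004,0.02,0.02,0],[0.009,-0.004,0.02,0.011,0]]]'
python3 -c "
from h import *
t,R,o=pose();print(o['joint_pos'],R)
to([.505,.307,.181],8);yawfix(8)"
```

```text
clock: 11.63
tool_pos: [0.5107, 0.3026, 0.3909]
orientation: [-179.1, 38.5, -170.7]
force: [-0.4, 0.4, 0.4]
opening: 0.0879
[  62.91671323   -9.13868903  -40.07025735   46.30455223  -44.95294731
 -173.64342664] [[-0.77223292 -0.15166259  0.61697227]
 [-0.12657262  0.98834924  0.08452902]
 [-0.62260396 -0.0128157  -0.78243215]]
total [0.1346 0.0079 0.1611] rows 8 each [0.0168 0.001  0.0201]
yaw 0.017867762118626535 resid -0.002159549649705457
```

```bash
python3 -m handwheel '[[[0.0168,0.001,0.02,0,0],[0.0168,0.001,0.02,0,0],[0.0168,0.001,0.02,0,0],[0.0168,0.001,0.02,0,0]]]'
python3 -c "
from h import *
t,R,o=pose();print(o['joint_pos'],R)
to([.505,.307,.181],4);yawfix(8)"
```

```text
clock: 11.97
tool_pos: [0.5217, 0.2907, 0.3119]
orientation: [-179.0, 35.1, -168.7]
force: [0.2, -0.0, -0.0]
opening: 0.0878
[  57.02439492   -5.65504611  -46.00910288   48.7776875   -34.3142643
 -173.64493487] [[-0.80230364 -0.18547065  0.56737069]
 [-0.15963683  0.98255019  0.09545261]
 [-0.57517384 -0.01399129 -0.81791155]]
total [0.0861 0.021  0.0991] rows 4 each [0.0215 0.0052 0.0248]
yaw 0.04644649374967692 resid 0.015560931731574867
```

j6 hits its limit here, so I'll turn the tool half a turn (same grasp), which brings j6 close to 0.

```bash
python3 -m handwheel '[[[0,0,-0.01,-0.119,0],[0,0,-0.01,-0.119,0],[0,0,-0.01,-0.119,0],[0,0,0,-0.119,0],[0,0,0,-0.119,0],[0,0,0,-0.119,0],[0,0,0,-0.119,0],[0,0,0,-0.119,0],[0,0,0,-0.119,0],[0,0,0,-0.119,0],[0,0,0,-0.119,0],[0,0,0,-0.119,0],[0,0,0,-0.119,0]]]' && python3 -m handwheel '[[[0,0,0,-0.119,0],[0,0,0,-0.119,0],[0,0,0,-0.119,0],[0,0,0,-0.119,0],[0,0,0,-0.119,0],[0,0,0,-0.119,0],[0,0,0,-0.119,0],[0,0,0,-0.119,0],[0,0,0,-0.119,0],[0,0,0,-0.119,0],[0,0,0,-0.119,0],[0,0,0,-0.119,0],[0,0,0,-0.119,0]]]'
python3 -c "
from h import *
t,R,o=pose();print(o['joint_pos'],R)
W=snap('wrist','w5.png');T=snap('top','t5.png',(60,120,260,280),4);S=snap('side','s5.png')"
```

```text
clock: 13.05
tool_pos: [0.5046, 0.2882, 0.3375]
orientation: [-144.8, -0.2, -80.2]
force: [-0.0, -0.2, 0.3]
opening: 0.0879
clock: 14.13
tool_pos: [0.5046, 0.2882, 0.3375]
orientation: [-179.3, -35.2, 8.3]
force: [0.3, -0.9, 0.4]
opening: 0.0875
[ 60.56178564  -8.3066815  -44.09466515  44.78949788 -39.47495639
   6.2479805 ] [[ 0.80885639  0.15161342  0.56812385]
 [ 0.11825629 -0.98838945  0.09540305]
 [ 0.57599201 -0.00998314 -0.81739436]]
```

View pics/w5.png

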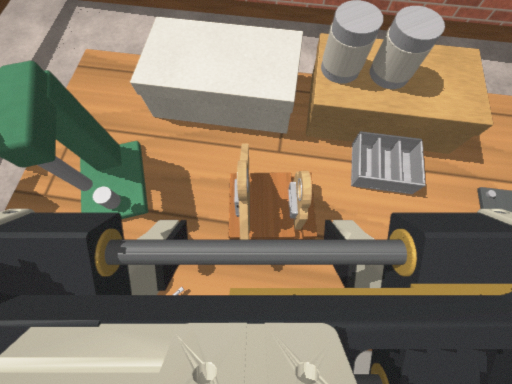

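View pics/t5.png

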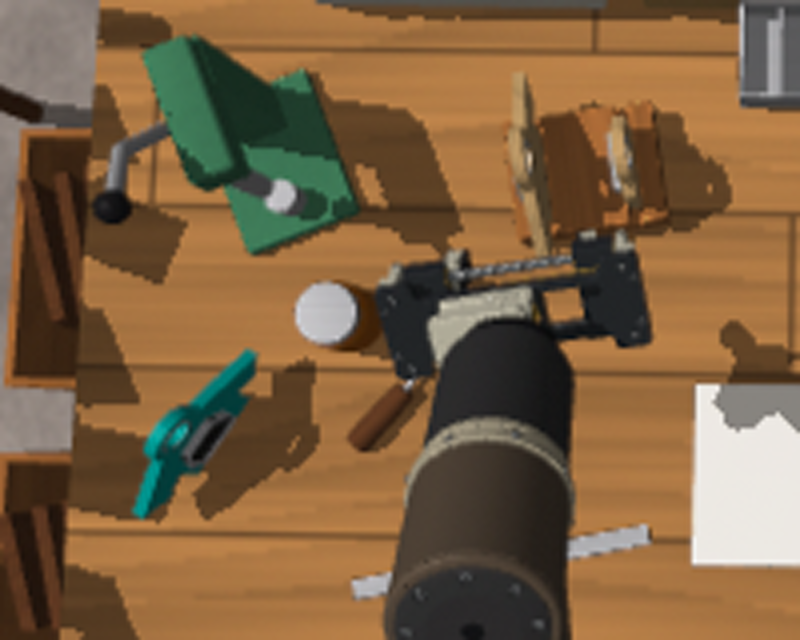

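View pics/s5.png

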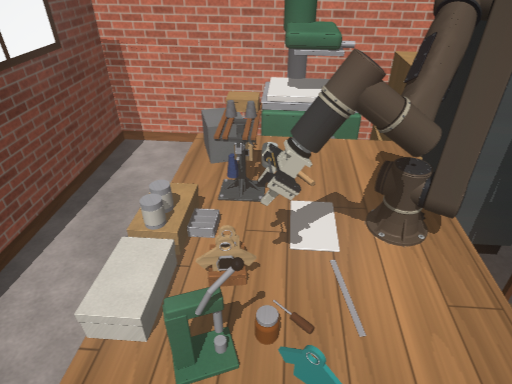

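In the wrist view the wide die is at (243,195), the narrow one at (301,200) and the press is well to the left. No camera housing shows on the hand. Checking my pose estimate by overlaying the die model.

```bash
cat >> h.py <<'E'
def wcam(s,t,R):
    M=np.eye(4);M[:3,:3]=R;M[:3,3]=t
    s["cam_to_world"]=M@s["tool_from_camera"];return s
def diemodel(o,yaw,hole=True):
    th=np.radians(yaw);ex=np.array([np.cos(th),np.sin(th),0]);ey=np.array([-np.sin(th),np.cos(th),0])
    out=[]
    for yy in (-.006,.006):
        P=[(-95,62),(-22,115),(-28*.6,120+22),(0,148),(28*.6,142),(22,115),(95,62)]
        out.append([o+ex*a/1e3+ey*yy+np.array([0,0,b/1e3]) for a,b in P])
        out.append([o+ex*.015*np.cos(k)+ey*yy+np.array([0,0,.12+.015*np.sin(k)]) for k in np.linspace(0,6.28,25)])
    return out
def overlay(s,o,yaw,name,crop,sc):
    im=cv2.cvtColor(s["color"],cv2.COLOR_RGB2BGR);a,b,c,d=crop
    im=cv2.resize(im[b:d,a:c],None,fx=sc,fy=sc,interpolation=2)
    for i,L in enumerate(diemodel(np.array(o),yaw)):
        pts=np.array([(proj(s,p)+.5-np.array([a,b]))*sc for p in L]).astype(int)
        cv2.polylines(im,[pts],False,(0,0,255) if i<2 else (255,0,0),1)
    cv2.imwrite("pics/"+name,im)
E
python3 - <<'E'
from h import *
t,R,_=pose();W=wcam(snap("wrist"),t,R);S=snap("side");T=snap("top")
o=[.6225,.322,.03];y=8
overlay(W,o,y,"ow.png",(190,110,350,250),5)
overlay(S,o,y,"os.png",(180,220,270,280),8)
overlay(T,o,y,"ot.png",(175,130,245,195),8)
E
cd pics; python3 -c "
import cv2,numpy as np
a=cv2.imread('os.png');b=cv2.imread('ot.png');print(a.shape,b.shape)
h=480;f=lambda i:cv2.resize(i,(400,int(i.shape[0]*400/i.shape[1])))
a,b=f(a),f(b);H=max(a.shape[0],b.shape[0]);c=np.zeros((H,800,3),np.uint8);c[:a.shape[0],:400]=a;c[:b.shape[0],400:]=b;cv2.imwrite('ost.png',c)"
```

```text
(480, 720, 3) (520, 560, 3)
```

View pics/ow.png

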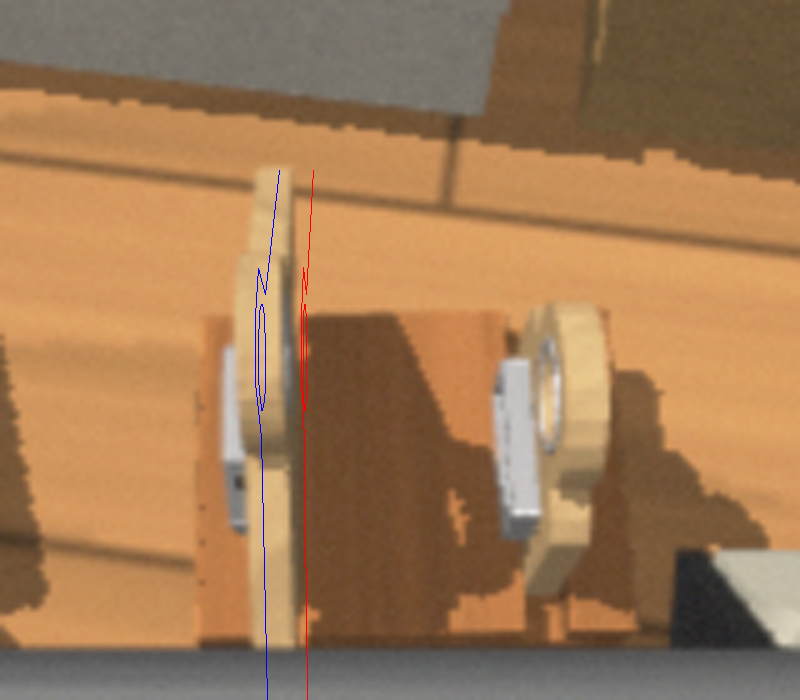

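View pics/ost.png

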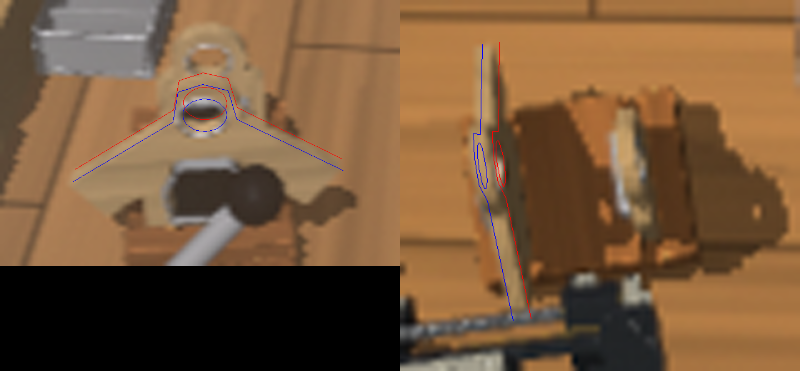

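```bash
python3 - <<'E'
from h import *
t,R,_=pose();W=wcam(snap("wrist"),t,R);S=snap("side");T=snap("top")
o=[.6215,.3265,.03];y=8.7
overlay(W,o,y,"ow2.png",(200,110,320,250),4)
overlay(S,o,y,"os2.png",(180,220,270,280),4)
overlay(T,o,y,"ot2.png",(175,130,245,195),4)
I=[cv2.imread("pics/"+n) for n in ("ow2.png","os2.png","ot2.png")]
w=max(I[1].shape[1],I[2].shape[1]);c=np.zeros((560,480+w,3),np.uint8)
c[:560,:480]=I[0];c[:240,480:480+I[1].shape[1]]=I[1];c[250:510,480:480+I[2].shape[1]]=I[2]
cv2.imwrite("pics/oc2.png",c);print(c.shape)
E
```

```text
(560, 840, 3)
```

View pics/oc2.png

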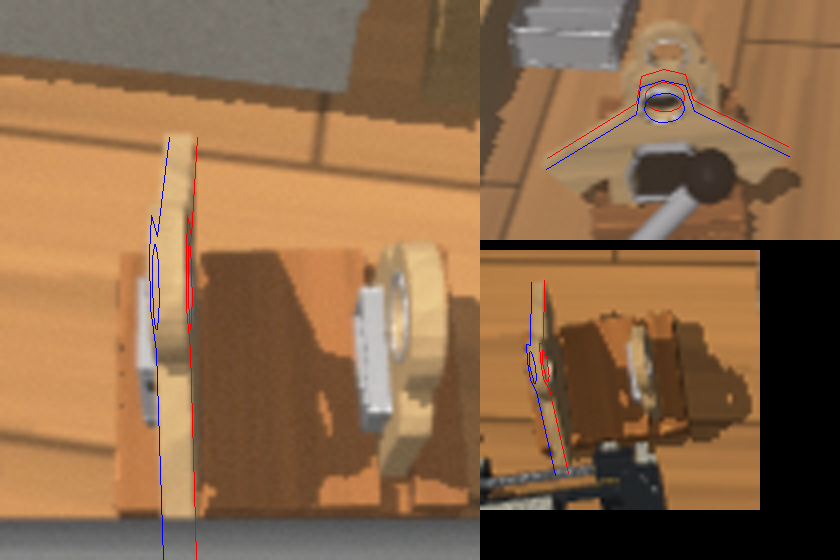

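Pose fits: die origin about (0.6215, 0.326, 0.03), yaw 8.7°, and the tool axes already match. Approaching with the jaws narrowed, to stay clear of the narrow die.

```bash
python3 -c "
from h import *
t,R,o=pose();g=np.array([.5681,.3178,.1045])
to(g-.068*R[:,2],8)"
```

```text
total [-0.0794 -0.0173  0.1614] rows 8 each [-0.0099 -0.0022  0.0202]
```

```bash
python3 -m handwheel '[[[-0.01,-0.0022,0.02,0,0.4],[-0.01,-0.0022,0.02,0,0.4],[-0.01,-0.0022,0.02,0,0.4],[-0.01,-0.0022,0.02,0,0.4],[-0.01,-0.0022,0.02,0,0.4],[-0.01,-0.0022,0.02,0,0.4],[-0.01,-0.0022,0.02,0,0.4],[-0.01,-0.0022,0.02,0,0.4]]]'
python3 - <<'E'
from h import *
t,R,o=pose();print(o['joint_pos'],R);g=np.array([.5681,.3178,.1045])
to(g+.002*R[:,2],4);yawfix(188.7)
W=wcam(snap("wrist"),t,R)
overlay(W,[.6215,.326,.03],8.7,"ow3.png",(100,60,400,260),2.6)
snap("side","s6.png",(170,190,310,300),5)
E
```

```text
clock: 15.25
tool_pos: [0.5277, 0.3098, 0.1811]
orientation: [-179.5, -33.8, 6.8]
force: [0.6, -2.0, 1.1]
opening: 0.053
[ 38.46897453   4.33095456 -57.34292592  95.14144912 -16.63577103
 -32.47083753] [[ 0.82546479  0.12245224  0.55101119]
 [ 0.09807782 -0.99245157  0.07362487]
 [ 0.55586745 -0.00673277 -0.83124367]]
total [-0.0085 -0.0025  0.0885] rows 4 each [-0.0021 -0.0006  0.0221]
yaw -0.02791634392714149 resid 0.010568667086473192
```

View pics/ow3.png

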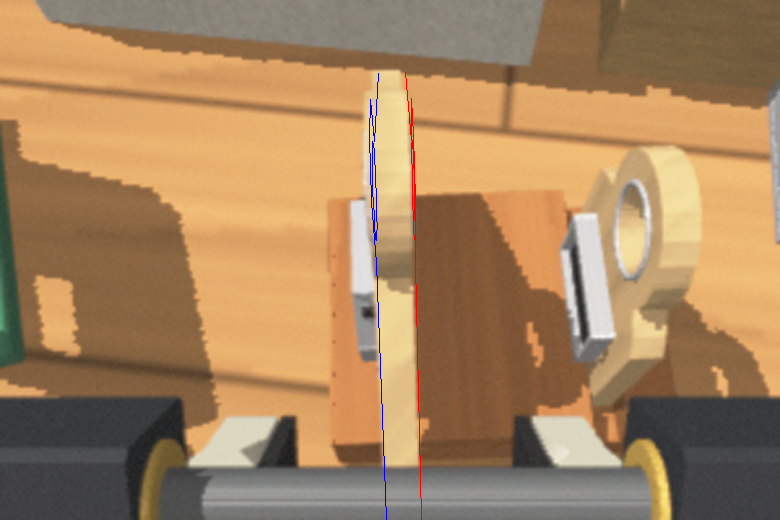

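View pics/s6.png

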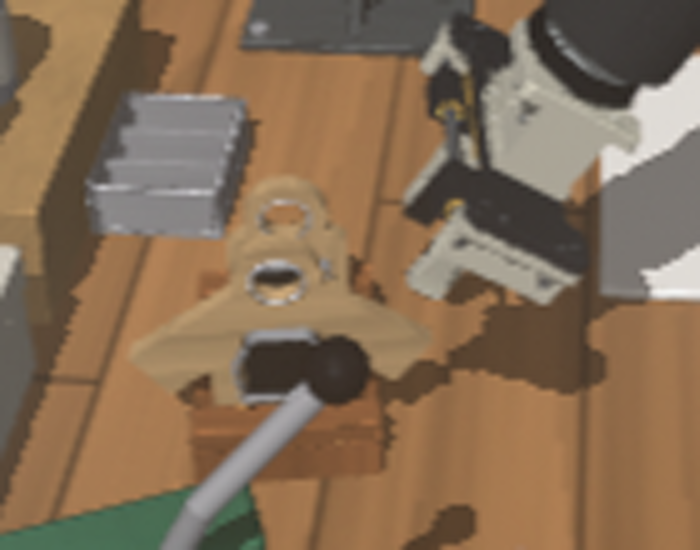

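The grip line matches the model well. The arm is near its j4 and j3 limits, though, so I'll fit its kinematics and see which lean and path work.

```bash
cat > kin.py <<'E'
import numpy as np
from scipy.optimize import least_squares
from scipy.spatial.transform import Rotation as Ro
D=[([-51.0432,20.5890,.6343,-.0213,-70.1358,-16.5087],[.25757306,-.62342343,.24265058],[179.90752,-.0065,-157.5592]),
([-51.0432716,17.8264838,22.2106592,.00445916675,-94.349162,-16.5075173],[.2574,-.6234,.4459],[-180,0,-157.6]),
([-13.666204,1.50433106,2.07623112,0,-90.5472447,-76.5606436],[.4206,-.2997,.4438],[-180,0,179.8]),
([48.14514084,10.23037861,71.67514727,10.62556905,-145.9864307,-129.18858226],[.3875,.0942,.8572],[-179.8,7.7,179.9]),
([35.69539201,17.05213992,71.63130631,19.44443181,-122.24835635,-112.11354791],[.5839,.0717,.8649],[-178.1,26.2,-179.7]),
([96.278799,32.67771747,71.65031379,49.70024253,-117.20006198,-155.66355385],[.3016,.6323,.8452],[175.6,42.5,-179.6]),
([62.91671323,-9.13868903,-40.07025735,46.30455223,-44.95294731,-173.64342664],[.5107,.3026,.3909],[-179.1,38.5,-170.7]),
([60.56178564,-8.3066815,-44.09466515,44.78949788,-39.47495639,6.2479805],[.5046,.2882,.3375],[-179.3,-35.2,8.3]),
([38.46897453,4.33095456,-57.34292592,95.14144912,-16.63577103,-32.47083753],[.5277,.3098,.1811],[-179.5,-33.8,6.8])]
r=np.radians
def ax(a,t): return Ro.from_rotvec(np.array(a)*r(t)).as_matrix()
X,Y,Z=[1,0,0],[0,1,0],[0,0,1]
# params: h,d(lateral),r0,a,e(elbow off),b,L ; signs s4,s6
def fk(q,p,s=(1,1)):
    h,d,r0,a,e,b,L=p[:7]
    R1=ax(Z,q[0]);Ru=R1@ax(Y,q[1]);Rf=R1@ax(Y,q[1]-q[2])
    Rw=Rf@ax(X,s[0]*q[3])@ax(Y,-q[4])
    P=np.array([0,0,h])+R1@np.array([r0,d,0])+Ru@np.array([0,0,a])+Rf@np.array([b,0,e])+Rw@np.array([L,0,0])
    R=Rw@ax(X,s[1]*q[5])@C
    return P,R
# tool: z=forward x of wrist ; zero yaw: tool x = -y at j1=0,j6=0 -> in wrist frame (x fwd,y left,z up): tool z = x, tool x=-y
C=np.array([[0,0,1],[-1,0,0],[0,-1,0]],float)
def fit():
    best=None
    for s in [(a,b) for a in(1,-1) for b in (1,-1)]:
        eR=max(Ro.from_matrix(fk(q,np.zeros(7),s)[1].T@Ro.from_euler("xyz",e,degrees=True).as_matrix()).magnitude() for q,_,e in D)
        f=lambda p:np.concatenate([fk(q,p,s)[0]-t for q,t,_ in D])
        z=least_squares(f,[.3,-.19,0,.4,0,.4,.2])
        if best is None or eR<best[0]: best=(eR,abs(z.fun).max(),s,z.x)
    return best
if __name__=="__main__": print(fit())
E
python3 kin.py
```

```text
(0.0011925406298560245, np.float64(0.17371145607060887), (-1, -1), array([ 0.34079539, -0.14667655,  0.06717631,  0.45978062,  0.06334182,
        0.42777434,  0.36107245]))
```

```bash
cat >> kin.py <<'E'
S4=(-1,-1)
def fkv(q,p):
    v=p.reshape(6,3)
    R1=ax(Z,q[0]);Ru=R1@ax(Y,q[1]);Rf=R1@ax(Y,q[1]-q[2]);R4=Rf@ax(X,-q[3]);R5=R4@ax(Y,-q[4]);R6=R5@ax(X,-q[5])
    P=v[0]+R1@v[1]+Ru@v[2]+Rf@v[3]+R4@v[4]+R5@v[5]
    return P,R6@C
def fitv(lam=1e-4):
    f=lambda p:np.concatenate([np.concatenate([fkv(q,p)[0]-t for q,t,_ in D]),lam*p])
    return least_squares(f,np.full(18,.1))
if __name__=="__main__":
    z=fitv();print(z.x.reshape(6,3).round(3));print(z.fun[:27].reshape(-1,3).round(4))
E
python3 kin.py
```

```text
(0.0011925406298560245, np.float64(0.17371145607060887), (-1, -1), array([ 0.34079539, -0.14667655,  0.06717631,  0.45978062,  0.06334182,
        0.42777434,  0.36107245]))
[[ 0.     0.     0.099]
 [-0.     0.     0.099]
 [ 0.     0.     0.602]
 [ 0.232  0.     0.   ]
 [ 0.232 -0.096 -0.   ]
 [ 0.361 -0.096 -0.   ]]
[[-0.  0. -0.]
 [-0. -0.  0.]
 [ 0.  0. -0.]
 [-0. -0.  0.]
 [ 0. -0. -0.]
 [-0.  0.  0.]
 [ 0.  0.  0.]
 [-0. -0. -0.]
 [-0. -0.  0.]]
```

Kinematics fit is exact. Now scanning for feasible leans at the block and at the rack.

```bash
cat > ik.py <<'E'
from kin import *
P=fitv(1e-6).x
lo=np.array([-176.03,-82.01,-58.28,-173.87,-174.79,-173.66]);hi=np.array([176.03,121.73,71.71,95.51,-.11,173.66])
def Rtool(tilt,az,flip=0,roll=0):
    t,a=r(tilt),r(az);z=np.array([np.sin(t)*np.cos(a),np.sin(t)*np.sin(a),-np.cos(t)])
    y=np.array([-np.sin(a),np.cos(a),0]);
    if flip: y=-y
    R=np.column_stack([np.cross(y,z),y,z]);return R@ax(Z,roll)
def ik(p,R,q0):
    def f(q):
        T,M=fkv(q,P);return np.concatenate([(T-p)*10,Ro.from_matrix(M.T@R).as_rotvec()])
    z=least_squares(f,np.clip(q0,lo+.1,hi-.1),bounds=(lo,hi),x_scale=50);return z.x,np.abs(z.fun).max()
def allik(p,R,n=25,seed=0):
    g=np.random.default_rng(seed);S=[]
    for _ in range(n):
        q,e=ik(p,R,g.uniform(lo,hi))
        if e<1e-3 and not any(np.abs(q-s).max()<1 for s in S): S.append(q)
    return S
E
python3 - <<'E'
from ik import *
pts={"grip":([.569,.318,.103],8.7),"lift":([.55,.315,.26],8.7)}
for n,(p,az) in pts.items():
    for tilt in (25,30,36,42):
        for fl in (0,1):
            for s in allik(np.array(p),Rtool(tilt,az,fl),14): print(n,tilt,fl,s.round(0))
E
```

```text
grip 25 0 [ 37.  15. -52.  86. -12. 159.]
grip 25 1 [ 37.  15. -52.  86. -12. -21.]
lift 25 0 [  56.    4.  -34.   30.  -38. -159.]
lift 25 1 [ 56.   4. -34.  30. -38.  21.]
lift 30 0 [  55.    2.  -42.   43.  -32. -171.]
lift 30 1 [ 55.   2. -42.  43. -32.   9.]
lift 36 0 [ 50.   1. -50.  67. -25. 170.]
lift 36 1 [ 50.   1. -50.  67. -25. -10.]
```

```bash
python3 - <<'E'
from ik import *
q=np.array([37,15,-52,86,-12,-21.])
for tilt in (15,20,23,25,27,28,29,30,31):
    a,e=ik(np.array([.569,.318,.103]),Rtool(tilt,8.7,1),q);q=a if e<1e-3 else q
    print("grip",tilt,a.round(1),round(e,5))
for tilt in (27,29):
  for az in (8.7,):
    q=np.array([56,4,-34,30,-38,21.])
    for p in ([.569,.318,.103],[.567,.318,.15],[.56,.318,.2],[.55,.315,.26],[.5,.2,.26],[.48,.1,.26],[.5,0,.22],[.574,-.04,.185],[.574,-.16,.185]):
        a,e=ik(np.array(p),Rtool(tilt,az,1),q);print(tilt,p,a.round(1),round(e,5));q=a
E
```

```text
grip 15 [ 51.   18.5 -32.4  20.8 -29.4  30.4] 0.0
grip 20 [ 49.6  16.6 -42.3  40.4 -20.2  12.3] 0.0
grip 23 [ 43.9  15.4 -49.   64.  -14.5  -6.2] 0.0
grip 25 [ 36.8  14.7 -52.   85.6 -11.5 -21.4] 0.0
grip 27 [ 33.7  14.6 -52.7  95.5 -11.2 -28.4] 0.01447
grip 28 [ 34.1  14.6 -52.7  95.5 -11.8 -28.7] 0.02771
grip 29 [ 34.4  14.7 -52.7  95.5 -12.4 -29.1] 0.04083
grip 30 [ 34.8  14.7 -52.7  95.5 -13.1 -29.4] 0.0538
grip 31 [ 35.1  14.8 -52.8  95.5 -13.7 -29.8] 0.06663
27 [0.569, 0.318, 0.103] [ 33.7  14.6 -52.7  95.5 -11.2 -28.4] 0.01447
27 [0.567, 0.318, 0.15] [ 44.8  10.9 -49.8  66.3 -17.   -8.4] 0.0
27 [0.56, 0.318, 0.2] [ 52.1   7.4 -43.6  45.7 -25.9   7.2] 0.0
27 [0.55, 0.315, 0.26] [ 55.7   3.3 -37.2  34.9 -35.5  16.7] 0.0
27 [0.5, 0.2, 0.26] [ 52.3  -7.6 -47.   33.2 -34.9  21.5] 0.0
27 [0.48, 0.1, 0.26] [ 44.6 -14.3 -50.3  27.8 -34.8  33.8] 0.0
27 [0.5, 0, 0.22] [ 27.9 -10.5 -50.7  20.3 -25.5  54.3] 0.0
27 [0.574, -0.04, 0.185] [ 17.8   1.1 -43.1  12.3 -19.5  70.3] 0.0
27 [0.574, -0.16, 0.185] [  0.7   4.6 -31.1  -7.8 -27.7 104. ] 0.0
29 [0.569, 0.318, 0.103] [ 34.4  14.7 -52.7  95.5 -12.4 -29.1] 0.04083
29 [0.567, 0.318, 0.15] [ 39.1  10.3 -52.4  83.3 -14.3 -20.2] 0.0
29 [0.56, 0.318, 0.2] [ 50.1   6.7 -46.9  54.9 -23.1  -0.3] 0.0
29 [0.55, 0.315, 0.26] [ 55.4   2.6 -40.2  40.3 -33.   11.7] 0.0
29 [0.5, 0.2, 0.26] [ 52.   -8.4 -49.9  38.3 -32.4  16.9] 0.0
29 [0.48, 0.1, 0.26] [ 44.4 -15.2 -53.   32.2 -32.1  29.8] 0.0
29 [0.5, 0, 0.22] [ 27.4 -11.4 -53.7  24.8 -21.8  50.3] 0.0
29 [0.574, -0.04, 0.185] [ 17.5   0.4 -46.1  16.3 -15.3  66.5] 0.0
29 [0.574, -0.16, 0.185] [  0.4   4.1 -31.9  -9.4 -25.5 105.7] 0.0
```

At the grip only a lean of about 25° is reachable, so I'll let the limit bring the lean down while approaching, checking as I go.

```bash
python3 -c "
from h import *
to([.545,.3135,.172],3)"
python3 -m handwheel '[[[0.006,-0.001,0.005,0,0.4],[0.006,-0.001,0.005,0,0.4],[0,-0.001,0.008,0,0.4]]]'
python3 - <<'E'
from h import *
t,R,o=pose();print(o['joint_pos'],R);g=np.array([.5681,.3178,.1045])
to(g+.002*R[:,2],4);yawfix(188.7)
E
```

```text
total [0.0089 0.0028 0.0179] rows 3 each [0.003  0.0009 0.006 ]
clock: 15.6
tool_pos: [0.5471, 0.3227, 0.1814]
orientation: [180.0, -33.9, 8.0]
force: [0.1, 0.2, -0.4]
opening: 0.0526
[ 38.04235925   6.29983793 -55.11808878  95.47392727 -16.36292783
 -31.38089023] [[ 8.21718857e-01  1.38042985e-01  5.52921562e-01]
 [ 1.14865754e-01 -9.90426058e-01  7.65642299e-02]
 [ 5.58197078e-01  5.97480509e-04 -8.29708181e-01]]
total [-0.0262  0.0077  0.0771] rows 4 each [-0.0066  0.0019  0.0193]
yaw -0.010750319954169887 resid 0.007952095834277419
```

```bash
python3 -m handwheel '[[[-0.006,0.002,0.008,0,0.4],[-0.006,0.002,0.008,0,0.4],[-0.006,0.002,0.008,0,0.4]]]'
python3 - <<'E'
from h import *
t,R,o=pose();print(o['joint_pos'],R);g=np.array([.5681,.3178,.1045])
to(g+.002*R[:,2],4);yawfix(188.7);print("z.ydie",R[:,2]@[-.151,.9885,0])
E
```

```text
clock: 15.85
tool_pos: [0.5434, 0.3194, 0.163]
orientation: [179.1, -32.5, 7.9]
force: [0.2, 0.5, 0.4]
opening: 0.0525
[ 38.11259014   7.66774549 -55.5144054   95.46300246 -16.53786667
 -31.92694347] [[ 0.83530913  0.12994572  0.53420293]
 [ 0.11655233 -0.99143528  0.05892059]
 [ 0.53728411  0.01304569 -0.84330042]]
total [-0.011   0.0041  0.0644] rows 4 each [-0.0027  0.001   0.0161]
yaw -0.011141343303680714 resid 0.022561333819946166
z.ydie -0.02242164268731127
```

```bash
python3 -m handwheel '[[[-0.004,0.001,0.015,0,0.4],[-0.004,0.001,0.015,0,0.4]]]'
python3 - <<'E'
from h import *
t,R,o=pose();print(o['joint_pos'],R);g=np.array([.5681,.3178,.1045])
to(g+.002*R[:,2],4);yawfix(188.7);print("z.ydie",R[:,2]@[-.151,.9885,0])
E
```

```text
clock: 16.02
tool_pos: [0.5526, 0.3225, 0.1463]
orientation: [178.4, -31.3, 7.9]
force: [0.5, -0.3, -0.2]
opening: 0.0525
[ 37.8103541   10.05867727 -54.48994648  95.45733917 -16.52807825
 -32.0672014 ] [[ 0.84624579  0.1229905   0.51840274]
 [ 0.11735486 -0.99212328  0.04380896]
 [ 0.51970752  0.02376393 -0.85401368]]
total [-0.0091  0.0055  0.0455] rows 4 each [-0.0023  0.0014  0.0114]
yaw -0.012006959497079613 resid 0.03510913332860308
z.ydie -0.03497365558468846
```

```bash
python3 - <<'E'
from ik import *
# simulate: damped toward inner limit from (.5,.2,.26)
from h import pose
t,R,o=pose();q=o['joint_pos']
for p in ([.52,.31,.2],[.5,.25,.24],[.48,.2,.26],[.46,.18,.26],[.44,.16,.26],[.42,.16,.26]):
    a,e=ik(np.array(p),R,q);T,M=fkv(a,P);q=a
    print(p,a.round(1),round(e,4),T.round(3),"tilt",np.degrees(np.arccos(-M[2,2])).round(1),"lean",round(M[:,2]@[-.151,.9885,0],4))
E
```

```text
[0.52, 0.31, 0.2] [ 51.8   3.4 -53.2  65.4 -24.7 -13.1] 0.0 [0.52 0.31 0.2 ] tilt 31.3 lean -0.035
[0.5, 0.25, 0.24] [ 54.3  -4.4 -53.4  52.4 -29.9  -0.6] 0.0 [0.5  0.25 0.24] tilt 31.3 lean -0.035
[0.48, 0.2, 0.26] [ 54.8 -10.6 -54.5  46.1 -33.6   6.3] 0.0 [0.48 0.2  0.26] tilt 31.3 lean -0.035
[0.46, 0.18, 0.26] [ 56.3 -13.9 -56.5  44.9 -35.2   6.5] 0.0 [0.46 0.18 0.26] tilt 31.3 lean -0.035
[0.44, 0.16, 0.26] [ 58.4 -17.5 -58.3  43.1 -37.6   6.9] 0.0022 [0.44 0.16 0.26] tilt 31.2 lean -0.0351
[0.42, 0.16, 0.26] [ 63.  -19.5 -58.3  40.2 -41.7   6. ] 0.0186 [0.42 0.16 0.26] tilt 30.3 lean -0.0362
```

Misalignment across the board will be about 3–4°, within the slot's slack, so I'll go on to the grip.

```bash
python3 -m handwheel '[[[-0.002,0.0015,0.012,0,0.4],[-0.002,0.0015,0.012,0,0.4]]]'
python3 - <<'E'
from h import *
t,R,o=pose();print(o['joint_pos'],t,o['force']);g=np.array([.5681,.3178,.1045])
to(g+.002*R[:,2],4);yawfix(188.7);print("z.ydie",R[:,2]@[-.151,.9885,0])
W=wcam(snap("wrist"),t,R)
overlay(W,[.6215,.326,.03],8.7,"ow4.png",(100,60,400,260),2.6)
snap("side","s7.png",(170,190,310,300),5)
E
```

```text
clock: 16.18
tool_pos: [0.5623, 0.3234, 0.133]
orientation: [177.8, -30.4, 7.9]
force: [-0.3, -0.5, -1.1]
opening: 0.0526
[ 37.2748623   12.02441977 -53.5106799   95.45170939 -16.3901983
 -31.88233088] [0.56233839 0.32344739 0.13303446] [-0.27859624 -0.47512573 -1.13494911]
total [-0.0102  0.0054  0.0293] rows 4 each [-0.0025  0.0013  0.0073]
yaw -0.012699643614651068 resid 0.044979537121143866
z.ydie -0.04484744694868767
```

View pics/ow4.png

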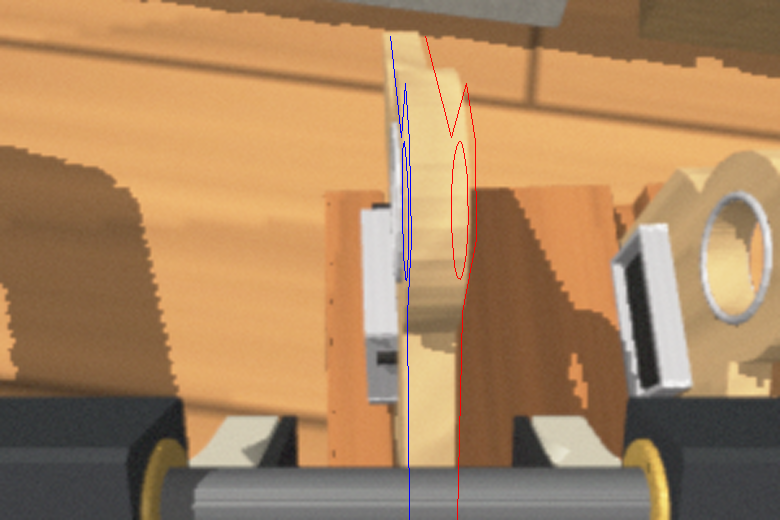

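View pics/s7.png

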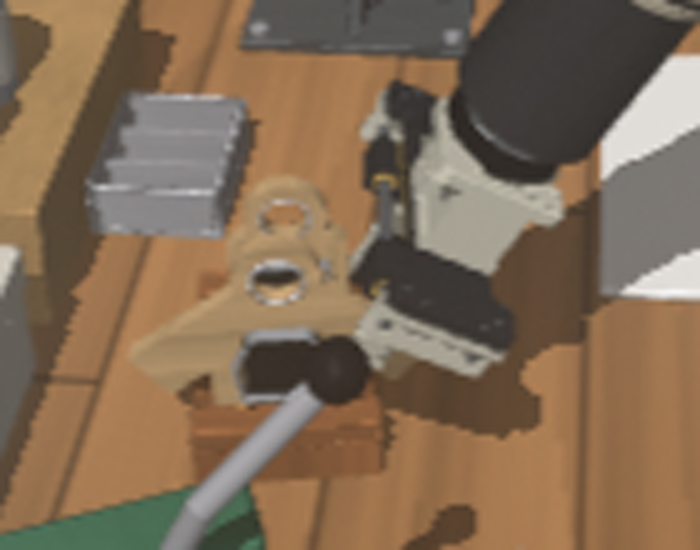

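```bash
python3 -m handwheel '[[[-0.004,0.0018,0.011,-0.006,0.4],[-0.004,0.0018,0.011,-0.006,0.4],[-0.003,0.0018,0.009,0,0.4]]]'
python3 - <<'E'
from h import *
t,R,o=pose();print(o['joint_pos'],t,o['force']);g=np.array([.5681,.3178,.1045])
to(g+.002*R[:,2],2);yawfix(188.7);print("z.ydie",R[:,2]@[-.151,.9885,0],"tilt",np.degrees(np.arccos(-R[2,2])))
E
```

```text
clock: 16.53
tool_pos: [0.569, 0.3224, 0.1152]
orientation: [176.7, -29.1, 8.6]
force: [-0.3, -0.5, -0.1]
opening: 0.0526
[ 36.81101912  14.15154631 -52.80834013  95.45602715 -16.3321995
 -31.17878028] [0.56899775 0.32237725 0.11519326] [-0.31717763 -0.5118827  -0.08591537]
total [-0.0066  0.0039  0.0108] rows 2 each [-0.0033  0.0019  0.0054]
yaw -0.0015577324203157926 resid 0.058349393338463194
z.ydie -0.05822198459684141 tilt 29.23394010762442
```

```bash
python3 -m handwheel '[[[-0.006,0.003,0.007,0,0.4],[-0.003,0.003,0.006,0,0.4]]]'
python3 - <<'E'
from h import *
t,R,o=pose();print(t,o['force'],o['orientation']);g=np.array([.5681,.3185,.1045])
to(g+.002*R[:,2],2);yawfix(188.7);print("z.ydie",R[:,2]@[-.151,.9885,0],"tilt",np.degrees(np.arccos(-R[2,2])))
snap("side","s8.png",(170,190,310,300),5)
E
```

```text
clock: 16.7
tool_pos: [0.5681, 0.3179, 0.1067]
orientation: [176.3, -28.3, 8.5]
force: [-1.0, -0.2, 0.0]
opening: 0.0526
[0.56807648 0.3179433  0.106734  ] [-0.9638666  -0.19507362  0.0074027 ] [176.32139789 -28.34775751   8.52304567]
total [-0.001  -0.0007  0.004 ] rows 2 each [-0.0005 -0.0003  0.002 ]
yaw -0.0027239467723585878 resid 0.06562274586257766
z.ydie -0.06549800116995586 tilt 28.565793519562753
```

View pics/s8.png

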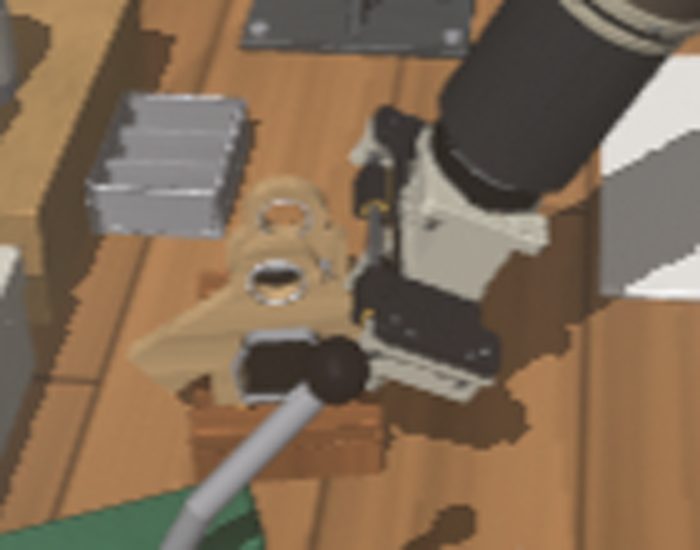

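Positioned over the near shoulder, 3.7° off-plane. Closing, then reading the force.

```bash
python3 -m handwheel '[[[0,0,0.002,0,1],[0,0,0,0,1],[0,0,0,0,1],[0,0,0,0,1],[0,0,0,0,1],[0,0,0,0,1],[0,0,0,0,1],[0,0,0,0,1]]]'
python3 - <<'E'
from h import *
t,R,o=pose();print(t,o['force'],o['moment'],o['opening']);snap("wrist","w9.png");snap("side","s9.png",(170,190,310,300),5)
E
```

```text
clock: 17.42
tool_pos: [0.5691, 0.3197, 0.1067]
orientation: [176.4, -28.3, 8.6]
force: [-1.0, 2.9, 0.7]
opening: 0.0125
[0.56912501 0.31966261 0.10668497] [-0.97669121  2.8590024   0.65498179] [1.08692238 1.99685435 0.92320149] 0.012540048413247438
```

View pics/w9.png

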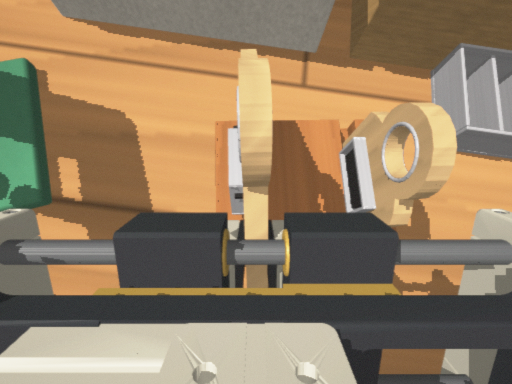

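View pics/s9.png

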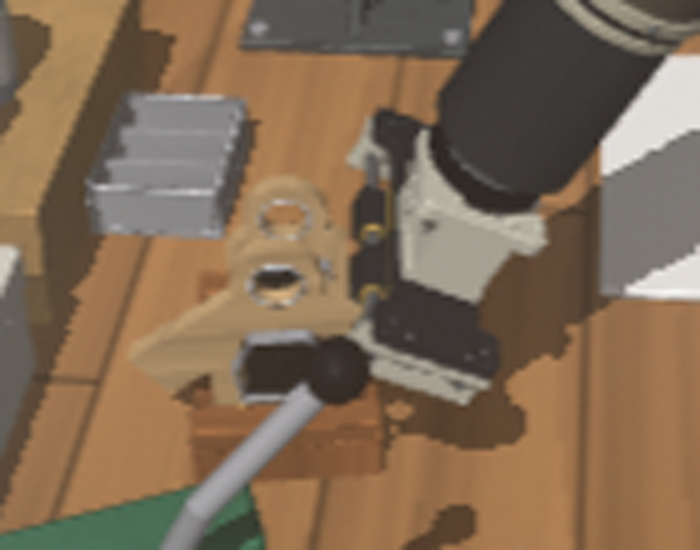

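Gripped: the wrist view shows the shoulder between the pads at (258,250), and the opening is 12.5 mm. Lifting straight up.

```bash
python3 -c "
from h import *
t,R,o=pose();print((R.T@[0,0,.01]).round(4))"
```

```text
[ 0.0047  0.0006 -0.0088]
```

```bash
python3 -m handwheel '[[[0.0047,0.0006,-0.0088,0,1],[0.0047,0.0006,-0.0088,0,1],[0.0047,0.0006,-0.0088,0,1],[0.0047,0.0006,-0.0088,0,1],[0.0047,0.0006,-0.0088,0,1]]]'
python3 - <<'E'
from h import *
t,R,o=pose();print(t,o['force'],o['moment'],o['opening'],o['joint_pos'],(R.T@[0,0,.01]).round(4))
snap("wrist","w10.png");snap("side","s10.png",(170,190,310,300),5)
E
```

```text
clock: 17.93
tool_pos: [0.5682, 0.317, 0.1555]
orientation: [176.2, -28.2, 8.5]
force: [1.4, 0.3, -2.0]
opening: 0.0121
[0.56823083 0.31699455 0.15550259] [ 1.42177235  0.30319304 -1.99979372] [-0.0928429   2.17741984  0.01480152] 0.012122458430943983 [ 47.25541219  11.34175033 -48.96548378  66.3492153  -22.24607164
 -10.72246491] [ 0.0047  0.0006 -0.0088]
```

View pics/s10.png

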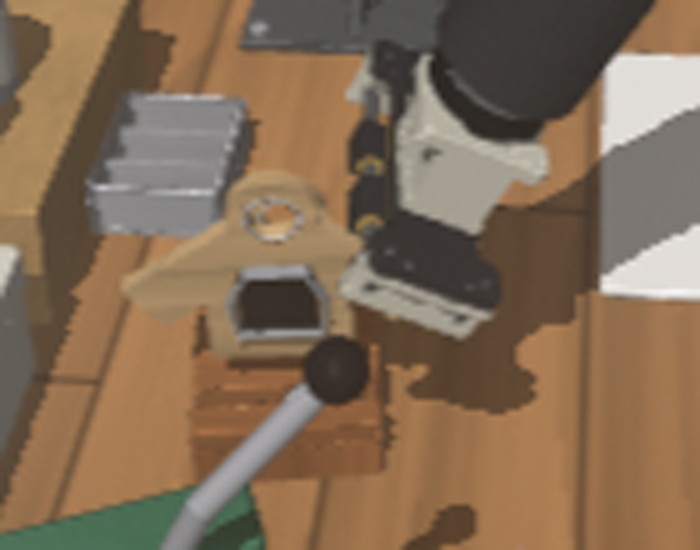

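Die is out: the side view shows it upright in the hand with the block empty below it, and the force reads 2 N. Raising further and carrying it towards the rack.

```bash
python3 -m handwheel '[[[0.0117,0.0015,-0.022,0,1],[0.0117,0.0015,-0.022,0,1],[0.0117,0.0015,-0.022,0,1],[0.0117,0.0015,-0.022,0,1],[0.0117,0.0015,-0.022,0,1],[0.0117,0.0015,-0.022,0,1]]]'
python3 - <<'E'
from h import *
t,R,o=pose();print(t,o['joint_pos'],o['orientation']);to([.51,.12,.29],8)
E
```

```text
clock: 18.53
tool_pos: [0.568, 0.3165, 0.3061]
orientation: [176.2, -28.3, 8.5]
force: [0.7, 0.4, -2.7]
opening: 0.0118
[0.56796568 0.3164843  0.30612334] [ 56.64156893   3.60643612 -31.38523191  34.94797109 -43.80208022
  17.60538699] [176.20212155 -28.28357416   8.46517738]
total [-0.0836  0.1872 -0.0143] rows 8 each [-0.0105  0.0234 -0.0018]
```

```bash
python3 -m handwheel '[[[-0.0105,0.0234,-0.0018,0,1],[-0.0105,0.0234,-0.0018,0,1],[-0.0105,0.0234,-0.0018,0,1],[-0.0105,0.0234,-0.0018,0,1],[-0.0105,0.0234,-0.0018,0,1],[-0.0105,0.0234,-0.0018,0,1],[-0.0105,0.0234,-0.0018,0,1],[-0.0105,0.0234,-0.0018,0,1],[0,0,0,0,1]]]'
python3 - <<'E'
from h import *
import json
t,R,o=pose();print(t,o['joint_pos'],o['orientation'])
acc={}
f=lambda L:[(np.round(x["xy"],1).tolist(),round(x["conf"],2)) for x in L[:2]]
C={"wrist":wcam(snap("wrist","w11.png"),t,R),"side":snap("side","s11.png",(180,70,300,220),4),"top":snap("top","t11.png",(270,100,410,200),5)}
for n in ["die_eye","die_grip","peg_tip","peg_root","keeper_pin","rack","die_hung","die"]:
    print(n,{k:f(place_of(n,c)) for k,c in C.items()})
E
```

```text
clock: 19.28
tool_pos: [0.5079, 0.1155, 0.2874]
orientation: [176.2, -28.2, 8.3]
force: [0.1, 0.7, -2.1]
opening: 0.0117
[0.50785887 0.11550114 0.28736077] [ 45.82772245 -11.70039052 -47.03476565  32.94798695 -38.71932277
  28.32484429] [176.17558024 -28.18695427   8.26333621]
die_eye {'wrist': [([256.3, 122.2], 0.65)], 'side': [([314.1, 354.5], 0.91), ([248.3, 160.1], 0.77)], 'top': [([104.4, 224.9], 0.82), ([186.5, 262.3], 0.67)]}
die_grip {'wrist': [([252.3, 247.7], 0.89)], 'side': [([292.8, 357.2], 0.93), ([266.2, 171.5], 0.88)], 'top': [([242.5, 188.6], 0.82), ([161.2, 215.1], 0.65)]}
peg_tip {'wrist': [([460.8, 128.9], 0.7)], 'side': [([238.7, 158.1], 0.75), ([204.7, 228.1], 0.67)], 'top': [([300.7, 149.6], 0.62)]}
peg_root {'wrist': [([254.0, 249.2], 0.38)], 'side': [([240.5, 147.2], 0.76)], 'top': [([332.0, 154.9], 0.98), ([355.2, 151.0], 0.28)]}
keeper_pin {'wrist': [], 'side': [([238.1, 142.2], 0.85)], 'top': [([242.1, 164.9], 0.73), ([311.9, 149.0], 0.64)]}
rack {'wrist': [([427.5, 197.9], 0.63)], 'side': [([244.4, 189.1], 0.77), ([235.1, 142.3], 0.55)], 'top': [([322.7, 163.4], 0.75)]}
die_hung {'wrist': [], 'side': [([243.6, 157.9], 0.41), ([294.2, 176.9], 0.41)], 'top': []}
die {'wrist': [([460.0, 130.1], 0.72), ([252.4, 191.0], 0.68)], 'side': [([251.0, 191.1], 0.95)], 'top': [([116.0, 228.6], 0.76), ([243.3, 173.8], 0.67)]}
```

View pics/w11.png

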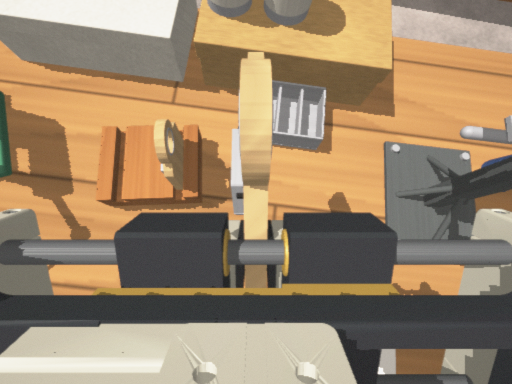

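View pics/s11.png

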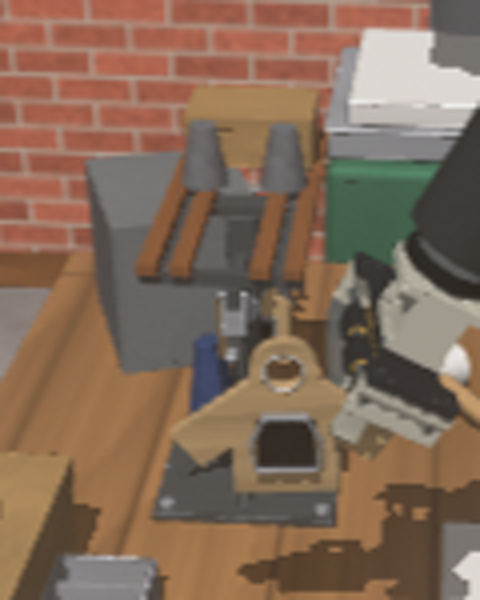

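View pics/t11.png

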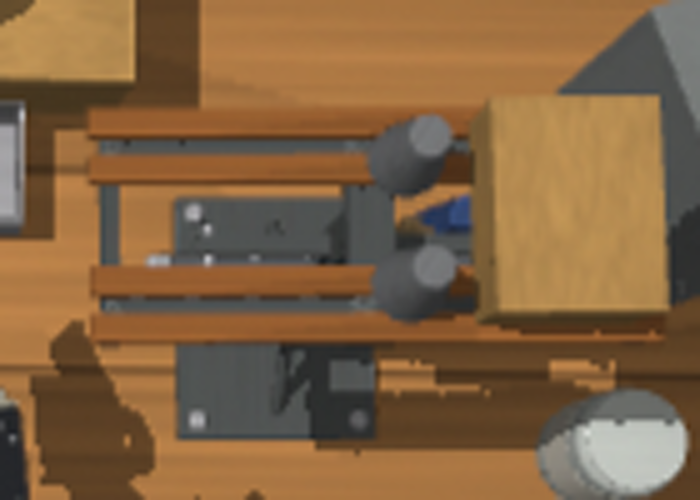

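```bash
python3 - <<'E'
from h import *
t,R,o=pose()
W=wcam(snap("wrist"),t,R);S=snap("side");T=snap("top")
im=cv2.cvtColor(W["color"],cv2.COLOR_RGB2BGR)
a=cv2.resize(im[110:160,440:512],None,fx=8,fy=8,interpolation=2);cv2.imwrite("pics/w12.png",a)
im=cv2.cvtColor(S["color"],cv2.COLOR_RGB2BGR)
a=cv2.resize(im[130:180,215:275],None,fx=10,fy=10,interpolation=2);cv2.imwrite("pics/s12.png",a)
print(tri([ray(W,(462,130.5)),ray(T,(300.5,151))]))
print(tri([ray(W,(462,130.5)),ray(S,(238,158))]))
print(tri([ray(W,(462,130.5)),ray(S,(238,158)),ray(T,(300.5,151))]))
print("pin",tri([ray(S,(238.1,142.2)),ray(T,(311.9,149))]))
print("wrist@.23",onz(W,(462,130.5),.23),"side@.23",onz(S,(238,158),.23),"top@.23",onz(T,(300.5,151),.23))
print("plate",[onz(T,(270+c/5,100+r/5),.008) for c,r in ((193,211),(197,420),(358,420))])
E
```

```text
(array([ 0.64554397, -0.07345615,  0.21741668]), [np.float64(0.00513093741548056), np.float64(0.005130937415480233)])
(array([ 0.62935067, -0.04179396,  0.25224221]), [np.float64(0.0013043889013965827), np.float64(0.0013043889013964513)])
(array([ 0.63822337, -0.06855818,  0.23370781]), [np.float64(0.009846979600448402), np.float64(0.0056917207158180185), np.float64(0.0053700336009243925)])
pin (array([ 0.63541363, -0.10511092,  0.28760966]), [np.float64(0.001879949719407967), np.float64(0.0018799497194080463)])
wrist@.23 [ 0.64224112 -0.06034253  0.23      ] side@.23 [ 0.63673593 -0.08461437  0.23      ] top@.23 [ 0.63835582 -0.07436777  0.23      ]
plate [array([ 0.72192179, -0.13472074,  0.008     ]), array([ 0.54957612, -0.13757649,  0.008     ]), array([ 0.55123496, -0.26770839,  0.008     ])]
```

View pics/w12.png

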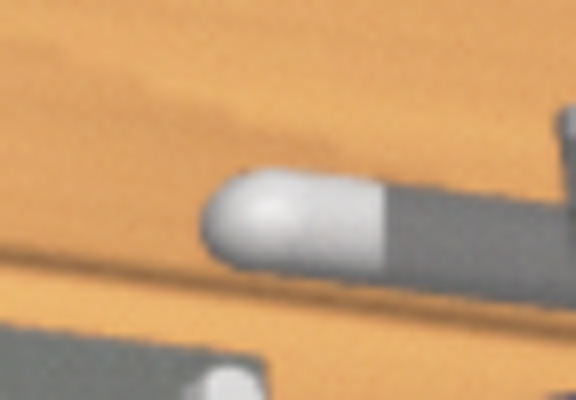

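View pics/s12.png

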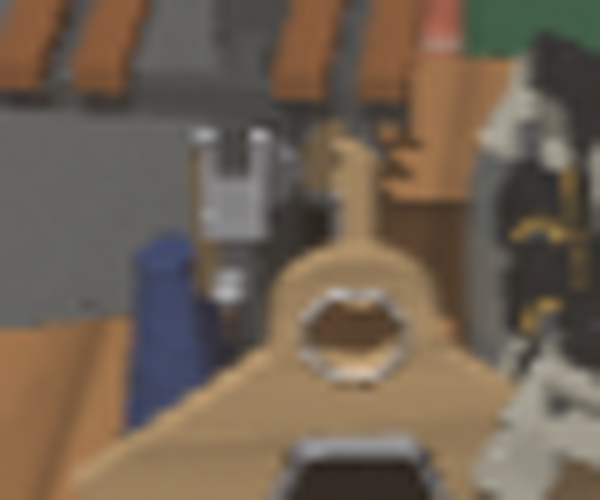

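```bash
python3 - <<'E'
from h import *
t,R,o=pose()
W=wcam(snap("wrist"),t,R);S=snap("side");T=snap("top")
w,s,tt=(465.4,137.3),(237.9,158.3),(300,152)
print(tri([ray(W,w),ray(S,s)]),tri([ray(W,w),ray(T,tt)]));p,e=tri([ray(W,w),ray(S,s),ray(T,tt)]);print(p,e)
print("pin",tri([ray(S,(238.5,143.5)),ray(T,(311.9,149))]), onz(S,(238.5,143.5),.282))
print("@.23",onz(W,w,.23),onz(S,s,.23),onz(T,tt,.23))
# die eye
print("eye side/top",[ (x["xy"],x["conf"]) for x in place_of("die_eye",W)+place_of("die_eye",S)])
e=t+0*R[:,2]; th=np.radians(8.7)
print("eye pred",e+np.array([.054*np.cos(th),.054*np.sin(th),.0455]))
# S px of eye ring: crop (355,335)/10
print("eye from side & z pred:",onz(S,(215+35.5,130+33.5),e[2]+.0455))
E
```

```text
(array([ 0.63052335, -0.0534289 ,  0.24342483]), [np.float64(0.002805478166863756), np.float64(0.0028054781668638016)]) (array([ 0.63912125, -0.07264913,  0.22036354]), [np.float64(0.0025746374604644854), np.float64(0.0025746374604646107)])
[ 0.63531112 -0.06933031  0.23233526] [np.float64(0.006333346680445779), np.float64(0.00409073249958118), np.float64(0.003172975426200455)]
pin (array([ 0.63537879, -0.1060073 ,  0.28192444]), [np.float64(0.0006464276622562634), np.float64(0.0006464276622559432)]) [ 0.63602802 -0.10609171  0.282     ]
@.23 [ 0.63565549 -0.06310344  0.23      ] [ 0.63679434 -0.08214464  0.23      ] [ 0.63480071 -0.07263081  0.23      ]
eye side/top [([256.6, 121.7], 0.98), ([248.4, 164.1], 0.63), ([316.4, 354.8], 0.58)]
eye pred [0.56352073 0.12914698 0.33501387]
eye from side & z pred: [0.562668   0.14110455 0.33501387]
```

The pin triangulates to (0.6356, -0.106, 0.282), which fits the description, so the peg tip is at about (0.6356, -0.070, 0.230). Moving to a stand-off outside the tip.

```bash
python3 - <<'E'
from h import *
from ik import ik
t,R,o=pose();q=o['joint_pos']
for p in ([.583,.02,.1855],[.583,-.03,.1855],[.583,-.1,.1855],[.583,-.175,.1855],[.5,-.175,.17]):
    q,e=ik(np.array(p),R,q);print(p,q.round(1),round(e,4))
to([.583,.02,.1855],7)
E
```

```text
[0.583, 0.02, 0.1855] [ 19.5   0.7 -54.9  51.2 -11.3  29.6] 0.0
[0.583, -0.03, 0.1855] [ 16.6   0.8 -52.3  39.2 -11.9  44.2] 0.0
[0.583, -0.1, 0.1855] [ 11.3   2.  -45.2  19.2 -15.4  69. ] 0.0
[0.583, -0.175, 0.1855] [  2.    4.5 -35.8   1.6 -21.1  94.2] 0.0
[0.5, -0.175, 0.17] [  2.5  -2.2 -45.7   2.7 -17.9  92.7] 0.0
total [0.0008 0.1028 0.1255] rows 7 each [0.0001 0.0147 0.0179]
```

```bash
python3 -m handwheel '[[[0,0.0147,0.018,0,1],[0,0.0147,0.018,0,1],[0,0.0147,0.018,0,1],[0,0.0147,0.018,0,1],[0,0.0147,0.018,0,1],[0,0.0147,0.018,0,1],[0,0.0147,0.018,0,1],[0,0,0,0,1],[0,0,0,0,1]]]'
python3 - <<'E'
from h import *
t,R,o=pose();print(t,o['orientation'],o['joint_pos'],o['force'])
W=snap("wrist","w13.png");S=snap("side","s13.png",(190,110,310,220),6)
for n in ["die_eye","peg_tip","keeper_pin"]:
  for k,c in (("W",W),("S",S)): print(n,k,[(np.round(x["xy"],1),round(x["conf"],2)) for x in place_of(n,c)[:3]])
E
```

```text
clock: 21.78
tool_pos: [0.5821, 0.0177, 0.1832]
orientation: [176.2, -28.2, 8.4]
force: [-0.5, -0.9, -2.4]
opening: 0.0118
[0.58207828 0.01767132 0.18323481] [176.24518489 -28.18256519   8.36507494] [ 19.04077655   0.81193478 -55.1237666   51.86513654 -11.11677874
  29.15437973] [-0.48145303 -0.91807157 -2.3598389 ]
die_eye W [(array([257.8, 122.6]), 0.66)]
die_eye S [(array([314.6, 357.7]), 0.65), (array([232. , 174.6]), 0.57)]
peg_tip W [(array([451.8, 141.9]), 0.78)]
peg_tip S [(array([238.1, 160.3]), 0.91)]
keeper_pin W []
keeper_pin S [(array([236.1, 144.2]), 0.68)]
```

View pics/w13.png

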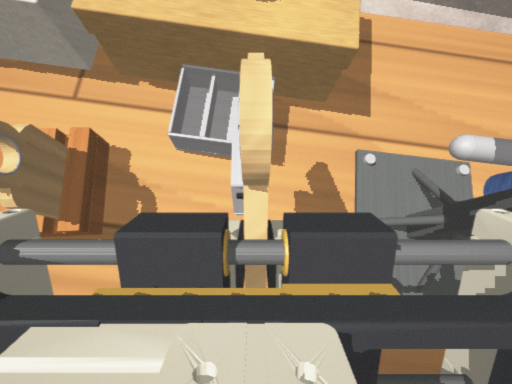

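View pics/s13.png

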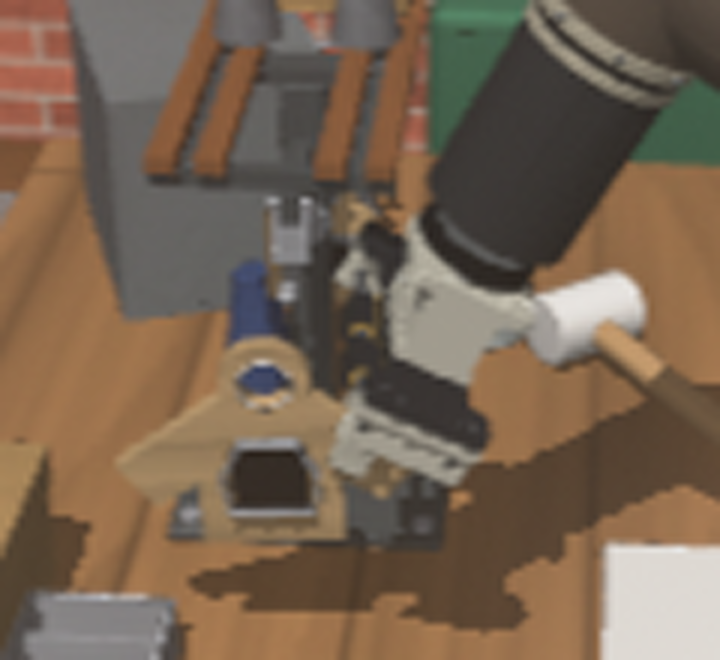

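```bash
cat >> h.py <<'E'
def ony(s,xy,y):
    o,d=ray(s,xy);return o+d*(y-o[1])/d[1]
def eyepred():
    t,R,o=pose();return t+np.array([.0524,.0098,.0435])
E
python3 - <<'E'
from h import *
S=snap("side")
print("eye",ony(S,(233.8,173.8),.0335),"pred",eyepred())
print("tip",ony(S,(237.9,158.3),-.070),"pin",ony(S,(238.5,143.5),-.106), "tip net",ony(S,(238.1,160.3),-.07))
t,R,_=pose();W=wcam(snap("wrist"),t,R)
print("tip wrist @y",onz(W,(450.5,148),.23),onz(W,(450.5,148),.235))
E
```

```text
eye [0.6361363  0.0335     0.22862383] pred [0.63497066 0.030557   0.2288775 ]
tip [ 0.63493476 -0.07        0.2366254 ] pin [ 0.63601431 -0.106       0.28204513] tip net [ 0.63443592 -0.07        0.22788489]
tip wrist @y [ 0.63747097 -0.06209641  0.23      ] [ 0.63468405 -0.05796303  0.235     ]
```

The side view puts the eye's centre at (234,174), i.e. x 0.636, z 0.2286, in line with the peg. Moving along -y to just outside the tip, raising 3 mm.

```bash
python3 - <<'E'
from h import *
t,R,o=pose();print("per -10mm y",(R.T@[0,-.01,0]).round(4),"x",(R.T@[.01,0,0]).round(4),"z",(R.T@[0,0,.01]).round(4))
to(t+np.array([.0005,-.072,.003]),5)
E
```

```text
per -10mm y [-0.0013  0.0099 -0.0001] x [0.0087 0.0012 0.0048] z [ 0.0048  0.0006 -0.0088]
total [-0.0076  0.0716 -0.0029] rows 5 each [-0.0015  0.0143 -0.0006]
```

```bash
python3 -m handwheel '[[[-0.0015,0.0143,-0.0006,0,1],[-0.0015,0.0143,-0.0006,0,1],[-0.0015,0.0143,-0.0006,0,1],[-0.0015,0.0143,-0.0006,0,1],[-0.0015,0.0143,-0.0006,0,1],[0,0,0,0,1],[0,0,0,0,1]]]'
python3 - <<'E'
from h import *
t,R,o=pose();print(t,o['orientation'],o['force'],eyepred())
W=snap("wrist","w14.png");S=snap("side","s14.png",(200,120,290,200),8)
E
```

```text
clock: 22.87
tool_pos: [0.5832, -0.052, 0.1881]
orientation: [176.3, -28.4, 8.5]
force: [-0.1, 0.2, -2.8]
opening: 0.0119
[ 0.58318303 -0.05202651  0.18811189] [176.34136117 -28.38373729   8.46000892] [-0.06093546  0.24468821 -2.76377981] [ 0.63558303 -0.04222651  0.23161189]
```

View pics/w14.png

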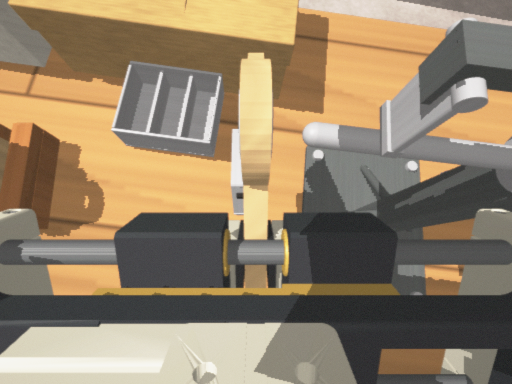

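View pics/s14.png

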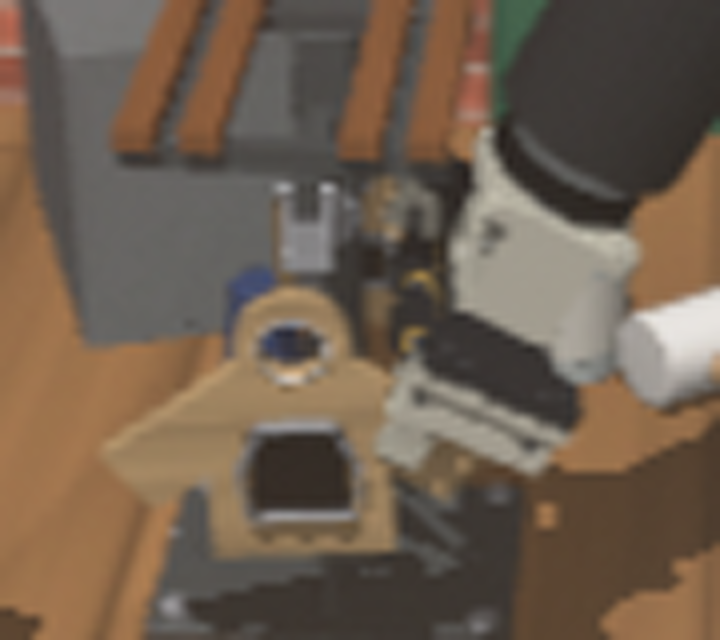

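Wrist view: the peg tip at (305,134) points at the eye, about (257,123), with around 13 mm to go. Sliding on.

```bash
python3 -m handwheel '[[[-0.0013,0.0099,0,0,1],[-0.0013,0.0099,0,0,1],[-0.0013,0.0099,0,0,1],[0,0,0,0,1]]]'
python3 - <<'E'
from h import *
t,R,o=pose();print(t,o['orientation'],o['force'],eyepred())
W=snap("wrist","w15.png",(150,30,450,230),2.6);S=snap("side","s15.png",(200,120,290,200),8)
E
```

```text
clock: 23.3
tool_pos: [0.583, -0.0824, 0.1875]
orientation: [176.3, -28.3, 8.5]
force: [-0.1, -0.1, -2.9]
opening: 0.0118
[ 0.582952   -0.08243257  0.18748488] [176.3273913  -28.3262808    8.48254453] [-0.05424848 -0.06841316 -2.87740955] [ 0.635352   -0.07263257  0.23098488]
```

View pics/w15.png

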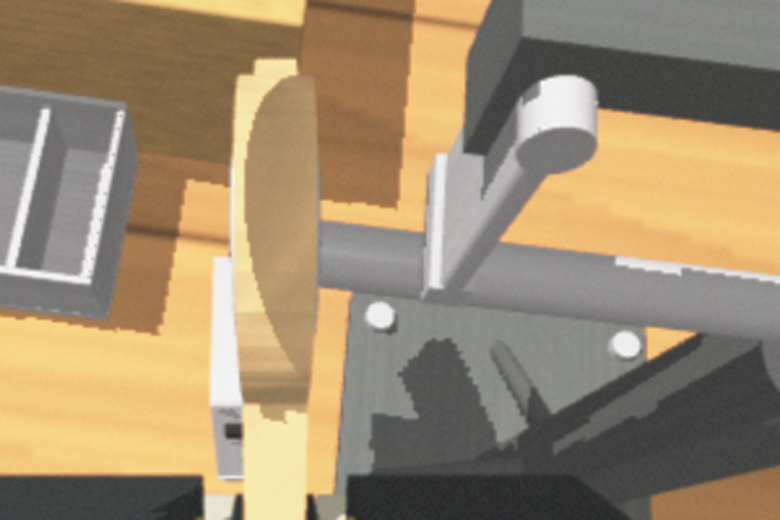

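View pics/s15.png

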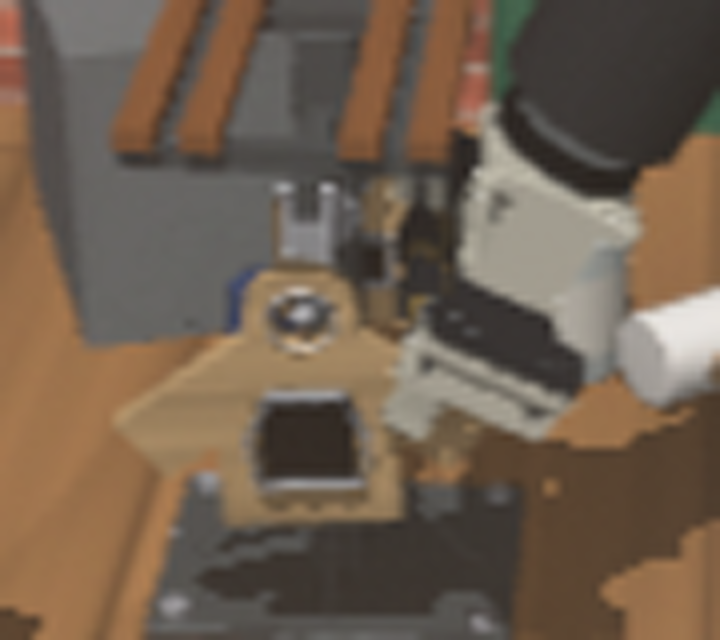

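Side view shows the peg tip inside the eye at (237,159), centred, with no force. Continuing past the flap.

```bash
python3 -m handwheel '[[[-0.0013,0.0099,0,0,1],[-0.0013,0.0099,0,0,1],[-0.0013,0.0099,0,0,1],[-0.0013,0.0099,0,0,1],[0,0,0,0,1]]]'
python3 - <<'E'
from h import *
t,R,o=pose();print(t,o['orientation'],o['force'],eyepred())
W=snap("wrist","w16.png",(150,30,450,230),2.6);
E
```

```text
clock: 23.82
tool_pos: [0.5833, -0.1224, 0.1874]
orientation: [176.3, -28.3, 8.5]
force: [0.1, 0.3, -3.1]
opening: 0.0117
[ 0.58325926 -0.12236489  0.18735348] [176.31715595 -28.33440298   8.48723251] [ 0.07913604  0.27502402 -3.0799039 ] [ 0.63565926 -0.11256489  0.23085348]
```

View pics/w16.png

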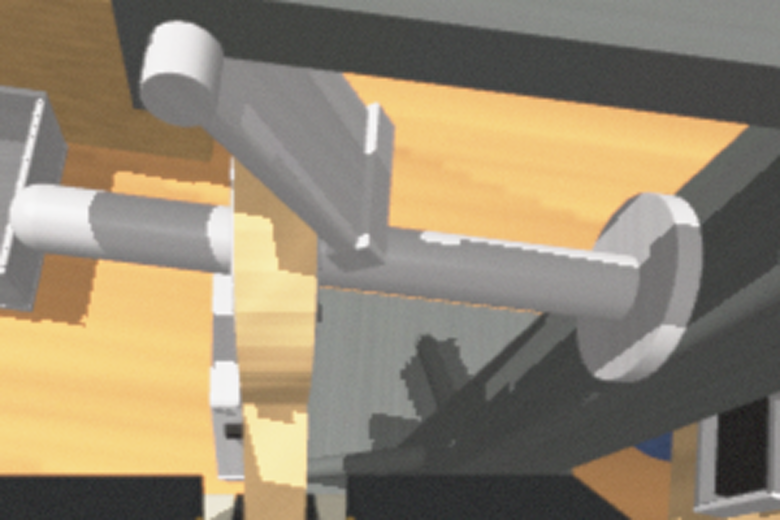

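The flap at (330,200) in the crop is being lifted inward. Continuing 45 mm and lowering slightly.

```bash
python3 -m handwheel '[[[-0.0013,0.0099,0,0,1],[-0.0013,0.0099,0,0,1],[-0.0013,0.0099,0,0,1],[-0.0013,0.0099,0,0,1],[-0.0013,0.0069,0.001,0,1],[-0.001,0,0.002,0,1],[0,0,0,0,1]]]'
python3 - <<'E'
from h import *
t,R,o=pose();print(t,o['orientation'],o['force'],eyepred(),o['joint_pos'])
W=snap("wrist","w17.png",(100,0,400,230),2.6);snap("side","s17.png",(200,110,290,190),8)
E
```

```text
clock: 24.45
tool_pos: [0.5833, -0.1689, 0.1832]
orientation: [176.3, -28.3, 8.5]
force: [-0.2, 0.1, -2.9]
opening: 0.0114
[ 0.58326991 -0.16891136  0.1832364 ] [176.32082653 -28.2970859    8.47275795] [-0.22777346  0.07870209 -2.92984084] [ 0.63566991 -0.15911136  0.2267364 ] [  2.87405778   4.44714425 -36.77000397   2.925089   -20.30805334
  92.1851178 ]
```

View pics/w17.png

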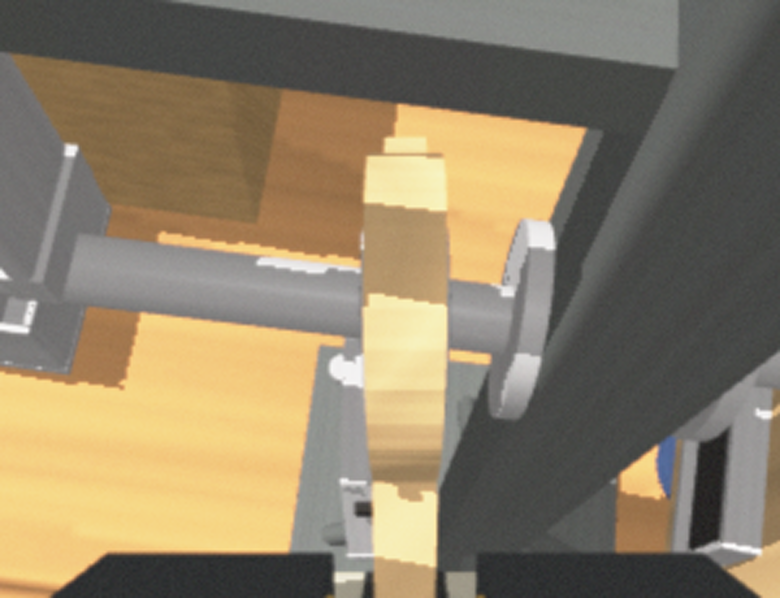

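View pics/s17.png

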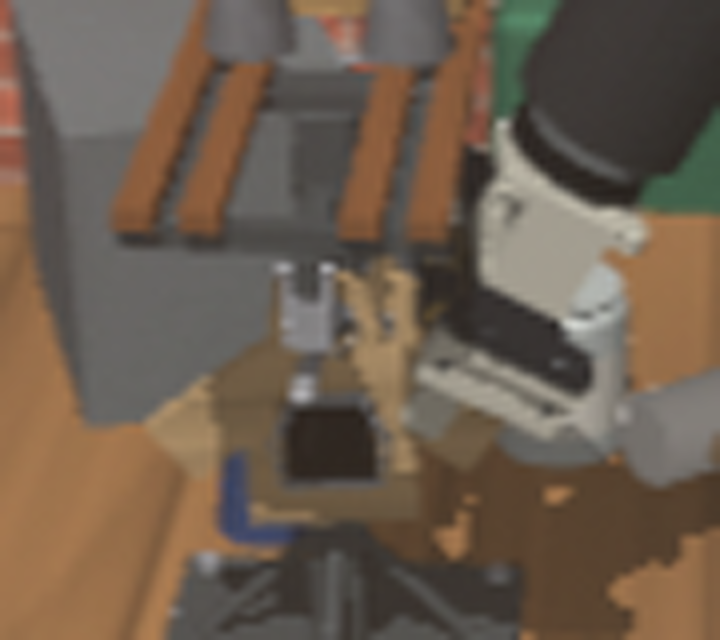

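Wrist crop shows the flap hanging vertically at (45,230) with the bare peg between it and the board, so the flap is shut. Tugging back gently.

```bash
python3 -m handwheel '[[[0,0,0,0,1],[0.0013,-0.0099,0,0,1],[0.0013,-0.0099,0,0,1],[0.0013,-0.0099,0,0,1],[0,0,0,0,1]]]'
python3 -m handwheel '[[[0.0005,-0.004,0,0,1],[0,0,0,0,1]]]'
python3 - <<'E'
from h import *
t,R,o=pose();print(t,o['force'],eyepred(),eyepred()[1]+.201)
W=snap("wrist","w18.png",(100,0,400,230),2.6)
E
```

```text
clock: 24.97
tool_pos: [0.5831, -0.1377, 0.184]
orientation: [176.3, -28.3, 8.6]
force: [-0.2, 0.2, -2.3]
opening: 0.0119
clock: 25.13
tool_pos: [0.5834, -0.1345, 0.1841]
orientation: [176.3, -28.4, 8.5]
force: [0.4, 0.8, -2.8]
opening: 0.0117
[ 0.5834322  -0.13449066  0.18412559] [ 0.38676984  0.75574911 -2.84262834] [ 0.6358322  -0.12469066  0.22762559] 0.07630933788840727
```

View pics/w18.png

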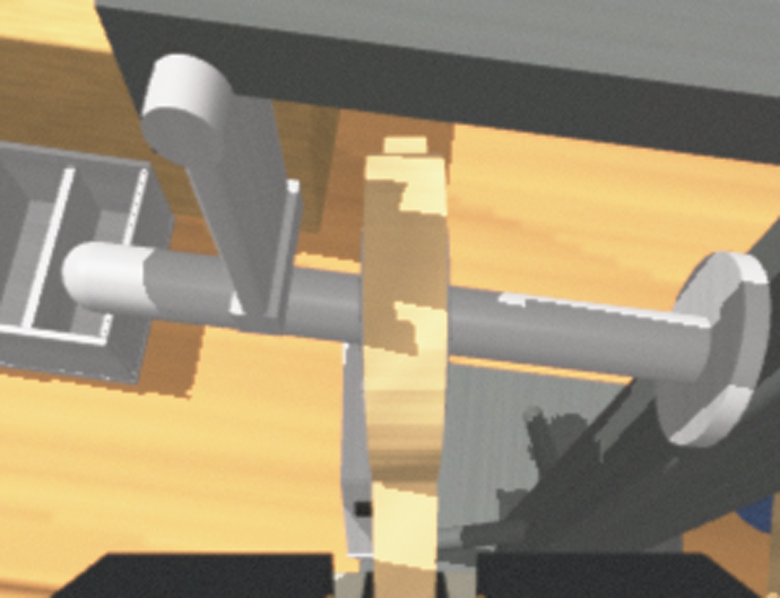

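The flap is shut at (290,250) with about 9–10 mm left to the board.

```bash
python3 -m handwheel '[[[0.0005,-0.004,0,0,1],[0.0005,-0.004,0,0,1],[0,0,0,0,1]]]'
python3 -m handwheel '[[[0.0002,-0.0015,0,0,1],[0,0,0,0,1]]]'
python3 -m handwheel '[[[0.0002,-0.0015,0,0,1],[0,0,0,0,1]]]'
```

```text
clock: 25.43
tool_pos: [0.5833, -0.1267, 0.184]
orientation: [176.3, -28.3, 8.5]
force: [0.1, 0.1, -2.6]
opening: 0.0119
clock: 25.6
tool_pos: [0.5833, -0.1254, 0.184]
orientation: [176.3, -28.3, 8.5]
force: [-0.0, -0.1, -3.0]
opening: 0.012
clock: 25.77
tool_pos: [0.5833, -0.1239, 0.184]
orientation: [176.3, -28.4, 8.5]
force: [0.6, -0.2, -3.0]
opening: 0.0118
```

```bash
python3 -m handwheel '[[[0.0002,-0.0015,0,0,1],[0,0,0,0,1]]]'
python3 -m handwheel '[[[0.0002,-0.0015,0,0,1],[0,0,0,0,1]]]'
python3 - <<'E'
from h import *
W=snap("wrist","w19.png",(100,0,400,230),2.6)
E
```

```text
clock: 25.93
tool_pos: [0.5833, -0.1223, 0.184]
orientation: [176.3, -28.3, 8.5]
force: [-0.8, 0.3, -3.0]
opening: 0.0118
clock: 26.1
tool_pos: [0.5832, -0.1209, 0.184]
orientation: [176.3, -28.3, 8.5]
force: [-0.5, -0.9, -3.7]
opening: 0.012
```

View pics/w19.png

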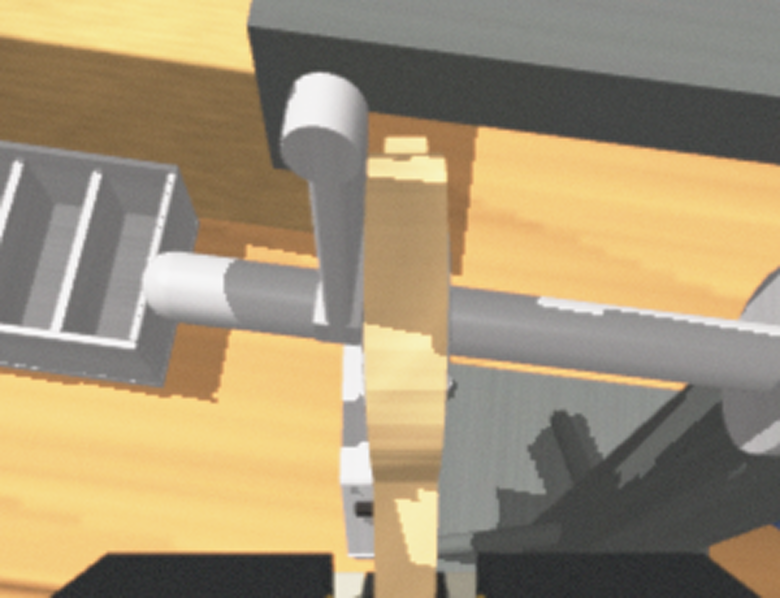

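Board's face is just meeting the flap. Pulling on.

```bash
python3 -m handwheel '[[[0.0002,-0.002,0,0,1],[0,0,0,0,1]]]'
python3 -m handwheel '[[[0.0002,-0.002,0,0,1],[0,0,0,0,1]]]'
```

```text
clock: 26.32
tool_pos: [0.583, -0.1192, 0.1839]
orientation: [176.3, -28.3, 8.4]
force: [0.3, -6.2, -2.6]
opening: 0.0116
clock: 26.48
tool_pos: [0.5827, -0.1175, 0.1838]
orientation: [176.3, -28.3, 8.4]
force: [-0.1, -7.4, -2.9]
opening: 0.0124
```

```bash
python3 -m handwheel '[[[0,0,0,0,1],[0,0,0,0,1],[0,0,0,0,1]]]'
python3 - <<'E'
from h import *
print(eyepred()[1]+.201)
W=snap("wrist","w20.png",(100,0,400,230),2.6);snap("side","s20.png",(200,110,290,190),8)
E
```

```text
clock: 26.73
tool_pos: [0.5827, -0.1177, 0.1839]
orientation: [176.3, -28.3, 8.4]
force: [0.6, -6.5, -3.0]
opening: 0.0122
0.09314631479367998
```

View pics/w20.png

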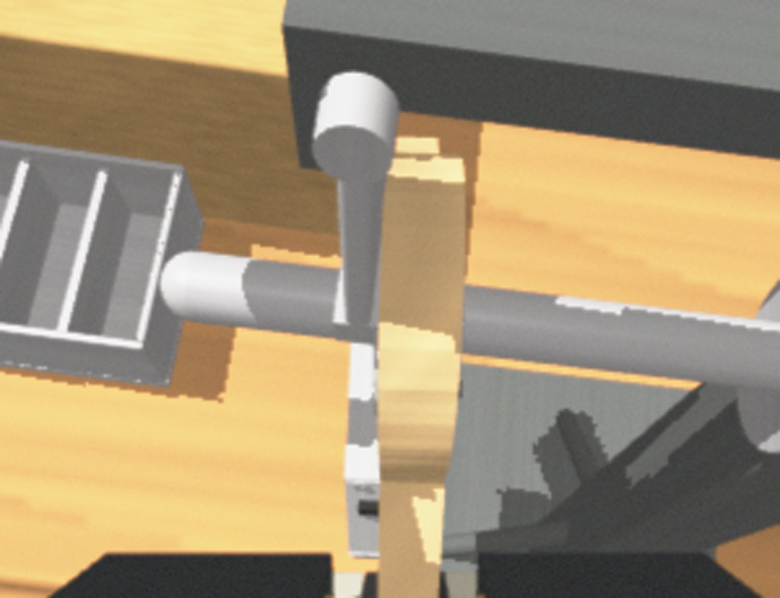

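View pics/s20.png

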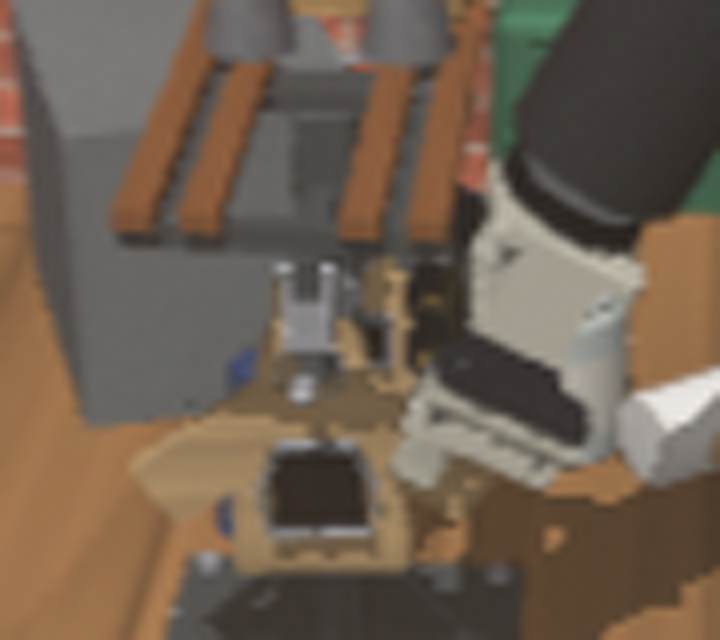

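Tug holds: steady 6.5–7.4 N against the shut flap. Now backing off 30 mm inwards, then lowering until the peg carries the eye.

```bash
python3 -m handwheel '[[[-0.0013,0.0099,0,0,1],[-0.0013,0.0099,0,0,1],[-0.0013,0.0099,0,0,1],[0,0,0,0,1]]]'
python3 -m handwheel '[[[-0.0014,-0.0002,0.0026,0,1],[0,0,0,0,1]]]'
python3 -m handwheel '[[[-0.001,0,0.0017,0,1],[0,0,0,0,1]]]'
python3 -m handwheel '[[[-0.0005,0,0.0009,0,1],[0,0,0,0,1]]]'
```

```text
clock: 27.17
tool_pos: [0.5837, -0.1476, 0.184]
orientation: [176.3, -28.4, 8.5]
force: [1.3, -0.3, -2.7]
opening: 0.0115
clock: 27.33
tool_pos: [0.583, -0.1467, 0.1803]
orientation: [176.3, -28.3, 8.5]
force: [0.1, -0.2, -2.4]
opening: 0.0119
clock: 27.5
tool_pos: [0.5834, -0.1465, 0.1788]
orientation: [176.3, -28.4, 8.6]
force: [-0.2, -0.0, -1.6]
opening: 0.0117
clock: 27.67
tool_pos: [0.5838, -0.1467, 0.1785]
orientation: [176.3, -28.4, 8.6]
force: [-1.4, 1.0, 1.1]
opening: 0.0116
```

Peg now carries it (Fz went from -2.7 to +1.1). Opening only partway.

```bash
python3 -m handwheel '[[[0,0,0,0,0.75],[0,0,0,0,0.65],[0,0,0,0,0.65],[0,0,0,0,0.65],[0,0,0,0,0.65]]]'
python3 - <<'E'
from h import *
W=snap("wrist","w21.png",(100,0,400,300),2);snap("side","s21.png",(200,110,290,190),8)
E
```

```text
clock: 28.08
tool_pos: [0.5833, -0.147, 0.178]
orientation: [176.3, -28.4, 8.5]
force: [-0.7, 0.2, 0.3]
opening: 0.0301
```

View pics/w21.png

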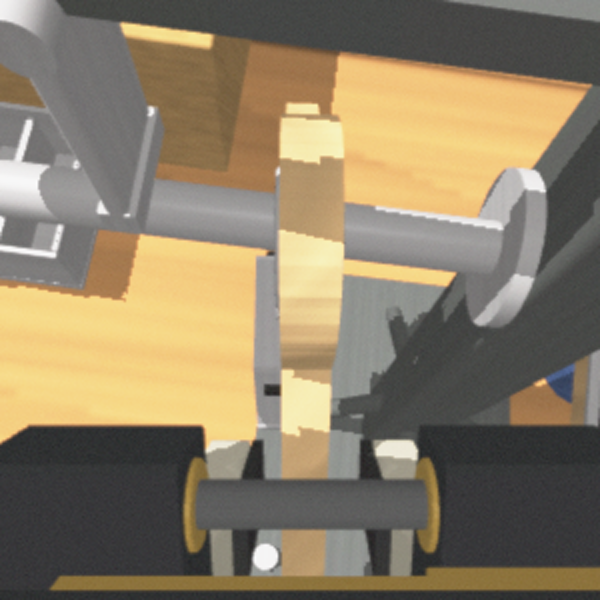

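View pics/s21.png

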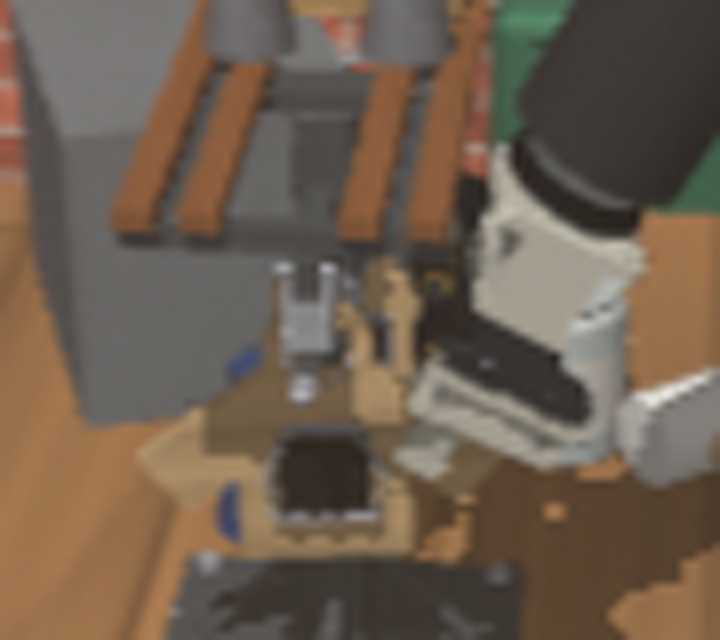

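Die hangs between the open fingers with gaps on both sides and the flap shut. Backing out.

```bash
python3 -m handwheel '[[[0,0,-0.01,0,0.65],[-0.001,0,-0.015,0,0.65],[-0.003,0,-0.018,0,0.65],[-0.009,-0.001,-0.014,0,0.65],[-0.0174,-0.0024,-0.0096,0,0.65],[-0.0174,-0.0024,-0.0096,0,0.65],[-0.0174,-0.0024,-0.0096,0,0.65],[-0.0174,-0.0024,-0.0096,0,0.65],[0,0,0,0,0.65],[0,0,0,0,0.65]]]'
python3 - <<'E'
from h import *
print(pose()[2]['joint_pos'])
W=snap("wrist","w22.png");snap("side","s22.png",(180,90,300,200),6)
E
```

```text
clock: 29.02
tool_pos: [0.464, -0.1479, 0.2225]
orientation: [176.3, -28.4, 8.5]
force: [0.6, 0.6, 0.7]
opening: 0.0306
[  8.11629109 -12.08975403 -47.60069244   7.91044145 -26.23606842
  83.25513204]
```

View pics/w22.png

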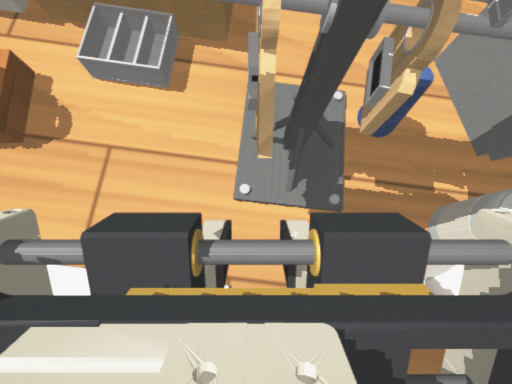

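View pics/s22.png

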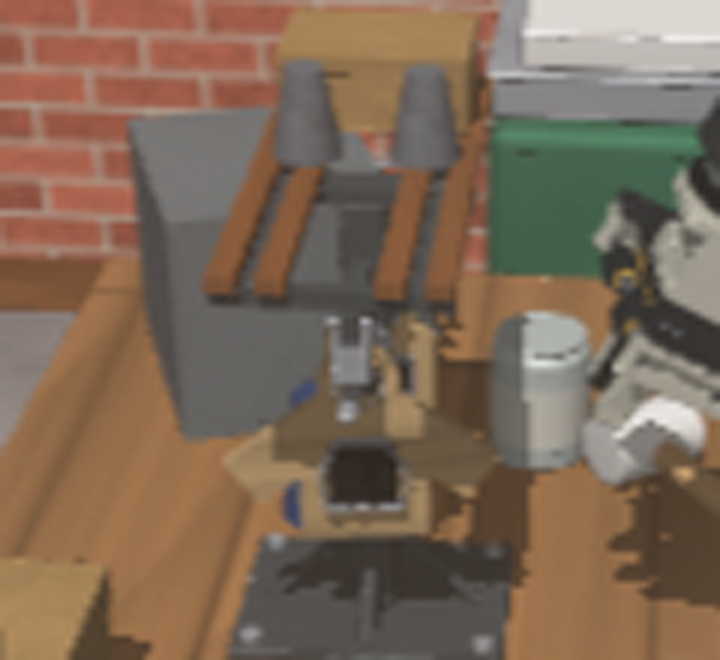

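The die hangs freely by its eye on the left peg, and the hand is clear. Waiting a moment and comparing pictures for motion.

```bash
python3 -m handwheel '[[[-0.0174,-0.0024,-0.0096,0,0.65],[0,0,0,0,0.65],[0,0,0,0,0.65],[0,0,0,0,0.65],[0,0,0,0,0.65],[0,0,0,0,0.65],[0,0,0,0,0.65],[0,0,0,0,0.65],[0,0,0,0,0.65],[0,0,0,0,0.65],[0,0,0,0,0.65],[0,0,0,0,0.65]]]'
python3 - <<'E'
from h import *
a=snap("side")["color"].astype(int)
b=snap("side","s23.png",(180,90,300,200),6)
d=abs(a-b["color"]).max(2);print("diff",d[90:200,210:270].max())
w=snap("wrist","w23.png")
T=snap("top","t23.png")
for n in ("die","die_narrow","die_hung","jar","mallet","rivet_tray"):
    print(n,[(np.round(x["xy"],1),round(x["conf"],2)) for x in place_of(n,b)[:2]])
E
```

```text
clock: 30.12
tool_pos: [0.4445, -0.1478, 0.2219]
orientation: [176.3, -28.4, 8.5]
force: [-0.0, 0.4, 0.9]
opening: 0.0304
diff 2
die [(array([243.1, 179.4]), 0.87), (array([239.4, 154.4]), 0.65)]
die_narrow [(array([229.6, 255. ]), 0.64)]
die_hung [(array([246.2, 159.2]), 0.39)]
jar [(array([266.4, 333.1]), 0.69), (array([227.5, 264.5]), 0.63)]
mallet [(array([295.6, 174.8]), 0.58)]
rivet_tray [(array([204.1, 229.5]), 0.77)]
```

View pics/s23.png

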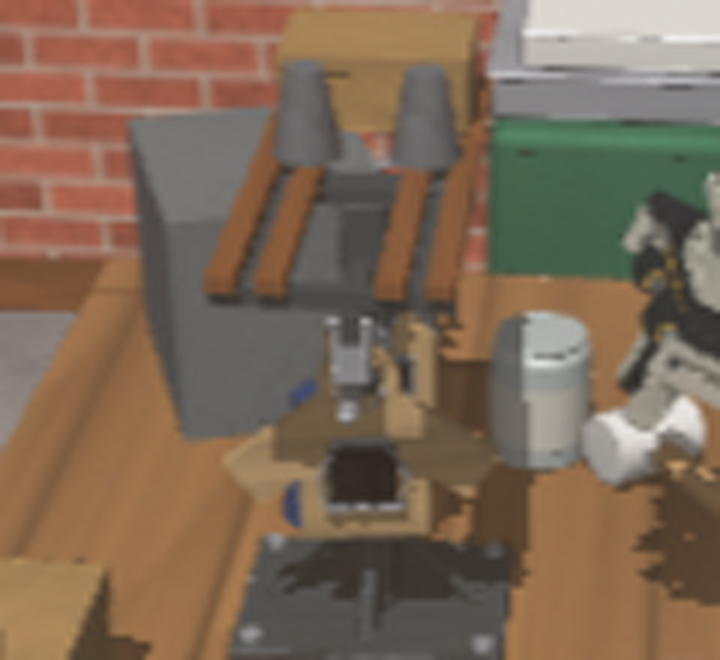

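View pics/w23.png

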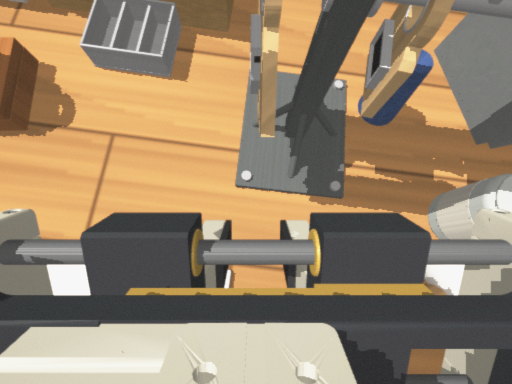

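View pics/t23.png

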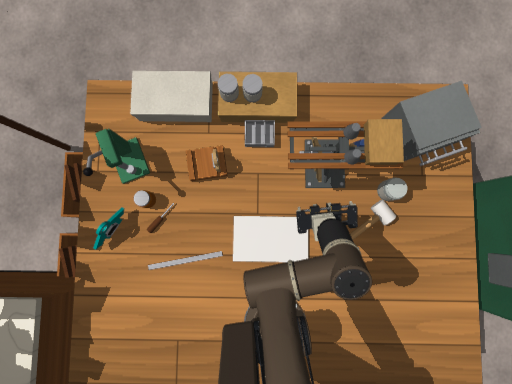

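The die is still (two successive pictures are identical), the flap is shut, and the bystanders are where they were. Handing in.

```bash
python3 -c "
from plant import close_job
print(close_job())"
```

```text
the job is handed in; nothing more can be done
None
```

The wide die is hanging by its eye on the rack's left peg behind the shut flap, and I handed the job in at about 30 s. `close_job` gives no verdict, so what follows is from my own checks.

**What I did:**
- The moves cannot tilt the tool, so I got the lean by pushing against the arm's reach limits.
- I gripped the near shoulder at about 28° lean, roughly 4° out of the board's plane.
- I lifted the die out and slid its eye over the peg without noticeable force, until the flap dropped behind it.
- I tugged back against the flap, moved the die about 30 mm inwards and lowered it until the peg carried it. Then I opened the jaws partway and backed out.

**Last checks:**
- **Tug:** the flap held a steady 6–7 N. The wrist view at the peg, before, during and after the tug, showed it hanging straight.
- **Hanging:** two side views 0.05 s apart, about a second after I backed out, were practically identical in the die's area. The hand is well clear of everything.
- **Bystanders:** nothing looked moved in the last top view. The narrow die and the hung die look as they did at the start.

**What disagreed:**
- My estimate of the eye's position during the tug read 93 mm from the post axis, above the 90 mm limit. The die had shifted 2–3 mm in the pads and my rack position is only good to about 4 mm. Going by the flap's geometry, the true value is about 87 mm.
- The peg tip's position differed by up to 20 mm between cameras. I relied on the keeper pin instead, which fitted within 1 mm.

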